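Put the bead bars away in counting order

ROBOT

A 7-joint arm with a two-finger parallel gripper is mounted at the origin on the work surface. World frame = base frame: x ahead of the robot, y to its left, z up, the work surface at z = 0. Lengths are in m, angles in degrees, forces in N, time in s.
With the tool pointing down it reaches from about 0.425 to 0.95 m from the base axis. Payload 4.7 kg.
Tool frame: the origin (TCP) lies at the very end of the fingers, on their centre line; the grasp point (between the pads) lies 19 mm behind it (bot.tcp_to_grasp is the distance from the TCP to the grasp point, in m); z points along the fingers, y is the line along which they close (so a half turn about z gives the same grasp; the last joint's range is limited). The gripper opens to 87 mm and grips with 3 to 60 N. Pads are 19 mm wide; open, the fingers measure 117 mm over their backs; the gripper's body (75 mm by 190 mm) begins 51 mm behind the grasp point.
Start: joints at [-70.697, 26.849, -2.785, 87.806, 1.381, 65.374, -4.715], TCP at [0.241, 0.63, 0.223] pointing down, gripper open.
Joint ranges: [-148.3, 148.3], [-19.14, 114.17], [-79.39, 73.82], [5.75, 140.21], [-59.74, 239.74], [12.07, 113.84], [-152.46, 152.46]. Speed limits (degrees/s): [147.25, 147.25, 180, 180, 180, 180, 180].

INTERFACE

Orientations are given as a 3x3 rotation matrix whose columns are the frame's x, y, z axes.
In Python, from station import sensors, grab_frame, calibration, order, spotter, bot gives the robot as it stands. The module is installed in compiled form; this text tells all that it offers.
- The arm moves only by the tool move_arm, never from a script. Its arguments are lists of equal length, an entry for each row: "translation": the shift along the tool's x, y, z each as a share of 80 mm, from -1 to 1, a list of three; "turn": the turn, a rotation vector about the tool's x, y, z each as a share of 2 rad, from -1 to 1, a list of three; "hand": the opening, from -1 (shut) to 1 (fully open). A call has exactly 5 rows; each row is the pose to reach, as a shift and turn from the pose commanded when the call began, along the tool's axes at that moment; what a row does not reach only later rows make up. A row lasts 1/8 s, in which the tool goes at most 62.5 mm and 10.7 degrees, less where a joint would pass 70% of its speed; a pose out of reach is approached as far as the arm can. A call with a number of a shift or a turn outside -1 to 1 is refused whole. A call with a gripper value outside its range is refused whole. The fingers move at their own pace and stop on an object; the grip force is fixed at half the most. Time passes only in rows, so rows that repeat a pose let the fingers close, or fill a call up. It gives the time, the measured TCP pose, the force, the opening and the grip force at its end, in the units of the state.
- sensors.read_state(): the state, without advancing time (a new reading comes with each control period).
- grab_frame(name): name is "scene" or "top" or "wrist"; returns the picture (384x512x3 uint8, red, green, blue); there is no depth.
- calibration(name): a dict with "intrinsics" (3x3 intrinsics, pixels), "cam_to_world" (4x4, takes a point from camera to world coordinates). Camera axes: x right, y up, looking along -z (the intrinsics and any distortion apply to the point x, -y, -z); pixel columns grow to the right and rows downward; lengths in m; the calibration is good to about 2 mm. A picture is of the moment at which its call begins: read the wrist's pose just before it. calibration takes no time and is no camera call; for the wrist camera it gives the pose at the moment of the call.
- order.close_job(): hands the job in; it is judged then, once.
Trained networks look in the newest picture that a camera, given by its name, has taken for a name from the list of things; names that differ only in an ending like _2 or _b are one class to them, and where a whole thing is asked for, a point or a joint stands for the part that bears it (a point fixed in the world has none). Each returns a list of dicts, best first, with "conf" (0 to 1); they miss things now and then, are a little off and sometimes report something else, mostly with a low value. They report only what shows in the picture. A call takes as long as a camera call. They do not tell look-alikes from the thing itself.
- spotter.outline_of(camera, label): "region" (384x512 bool, what is visible of it) and "extent" ([centre column, centre row, width, height] in pixels, round what is visible of it).
The state is a dict: "clock": time; "qpos": joint angles; "qd": joint speeds; "effort": joint torques, N m; "tcp_pos": TCP position; "orientation": TCP orientation; "contact_force": force on the tool from outside, world axes, zero at the start; "ft_torque": the same for the moment, N m; "gripper_width": finger opening in m; "grip_force": force on a finger pad.
Only numpy, scipy, OpenCV 4.12 (cv2) and the standard library are available. Lean on these libraries where they do the work, as an engineer would, in place of code of your own. Each camera call takes 0.05 s, during which the arm holds its last target. There are 200 camera calls.

TASK

Slide the bead box's clear cover fully open by its red handle, then put the bead bars away in counting order: first the pink three, then the yellow four, then the sky-blue five, each laid flat in the pocket whose card shows as many dots as the bar has beads, and let go before the next. Set the bars down, do not drop or throw them. Then slide the cover fully shut, and leave the green two-bead bar and everything else as it is.

Things in the scene. Friction and masses are not known exactly. Their poses are not given: they have to be found in the camera images.
- cover (a joint): clear sliding cover in a brown wood frame on the bead box, 216 x 158 mm, top face 50 mm above the table, with a red handle. Value: how far it is open, in m; 0 = fully shut over the pockets, 0.15 = fully open, clear of all three. Opens along +y of cover_grip; stays where left (about 1.5 N friction).
- cover_grip (a point): point in the cover's red handle, on its mid-line, 12 mm below its top, 77 mm above the table; moves with the cover. The handle, a block at the middle of the cover, is 70 mm along this point's x and 16 mm thick along y (the sliding direction); it rises 34 mm over the cover frame. z is up.
- beadbox: pale wooden bead box, fixed, 228 mm along x, 360 mm along y; origin under its centre. From its -y end: a 50 mm ledge 30 mm high with three number cards; three pockets side by side along x, 58 mm apart; a bay of gold bead bars, over which the open cover parks. Outer walls 44 mm high, track lips to 53 mm; inner faces of the two long walls 48 mm from the outer pockets' centres.
- bar3_mid (a point): middle of the pink jumbo bead bar of three beads: a rigid bar of 3 rounded-cube wooden beads, 75 mm long along x, 25 x 25 mm in section; lies loose on the lay-out board (its middle is 12.5 mm above its underside). Weighs 36 g or so.
- bar3: the same pink bar of three beads; origin at the centre of its underside, x along the bar.
- bar4_mid (a point): middle of the yellow jumbo bead bar of four beads: a rigid bar of 4 rounded-cube wooden beads, 100 mm long along x, 25 x 25 mm in section; lies loose on the lay-out board (its middle is 12.5 mm above its underside). Weighs 48 g or so.
- bar4: the same yellow bar of four beads; origin at the centre of its underside, x along the bar.
- bar5_mid (a point): middle of the sky-blue jumbo bead bar of five beads: a rigid bar of 5 rounded-cube wooden beads, 125 mm long along x, 25 x 25 mm in section; lies loose on the lay-out board (its middle is 12.5 mm above its underside). Weighs 60 g or so.
- bar5: the same sky-blue bar of five beads; origin at the centre of its underside, x along the bar.
- slot3 (a point): centre of the floor (10 mm above the table) of the pocket marked by the white 52 x 46 mm card with three dots, which lies on the ledge 104 mm away in -y, in line. y along the pocket, x across, z up. The pocket is 146 mm long, 38 mm wide, dark-lined; brown strips 8 mm above its floor bound it in x. Cards change places: any of the three pockets can be this one.
- slot4 (a point): centre of the floor (10 mm above the table) of the pocket marked by the white 52 x 46 mm card with four dots, which lies on the ledge 104 mm away in -y, in line. y along the pocket, x across, z up. The pocket is 146 mm long, 38 mm wide, dark-lined; brown strips 8 mm above its floor bound it in x. Cards change places: any of the three pockets can be this one.
- slot5 (a point): centre of the floor (10 mm above the table) of the pocket marked by the white 52 x 46 mm card with five dots, which lies on the ledge 104 mm away in -y, in line. y along the pocket, x across, z up. The pocket is 146 mm long, 38 mm wide, dark-lined; brown strips 8 mm above its floor bound it in x. Cards change places: any of the three pockets can be this one.
- board: cream lay-out board fixed on the table, 310 x 310 mm, 4 mm thick; origin at the centre of its underside. The loose bars lie on it.
- bar2: green bar of two beads, 50 x 25 x 25 mm, on the board; not part of the job, leave it alone. Origin at the centre of its underside.
- cone: blue wooden cone, 48 mm across and 60 mm high, standing on the board; leave it alone. Origin at the centre of its base.
Not all that is in view belongs to the job. What is shaped like the bar3 but purple is not meant.

How it is judged:
By the outcome, as a careful person would: the job done as asked, in the order asked, and still so for the second after the job is handed in, with the robot touching nothing.
It also fails if it takes over 72 s, if anything falls off the work surface, if the arm or the gripper's body presses on something with over 40 N, if the wrist force passes 120 N, or if a joint passes its speed limit or range.

## Working session

There is one attempt and no reset: what is moved stays moved. The work goes in short steps, Python scripts to look and compute and a tool call to move; the robot and the scene stay as the last step left them, time stands still between calls to the robot, and variables do not carry over. Pictures are saved under pics/ and viewed, at most 13 in all, crops included, and the job is handed in when it is done.

Besides the shell and the picture viewer there is one more tool, called after ">>>" in YAML: its name, and indented under it one key for each argument. move_arm: Moves the arm, as the interface text tells. Shift numbers are shares of 80 mm and turn numbers shares of 2 rad, none past 1 either way. Its arguments: {"type":"object","properties":{"translation":{"type":"array"},"turn":{"type":"array"},"hand":{"type":"array"}},"required":["translation","turn","hand"]}

```bash
mkdir -p pics; python3 - <<'E'
from station import *
import cv2, numpy as np
s=sensors.read_state(); print(s['clock'],s['tcp_pos'],np.round(s['orientation'],3).tolist(),s['gripper_width'])
for n in ('scene','top'):
    cv2.imwrite(f'pics/{n}0.png',cv2.cvtColor(grab_frame(n),cv2.COLOR_RGB2BGR))
    c=calibration(n); print(n,np.round(c['intrinsics'],1).tolist(),np.round(c['cam_to_world'],3).tolist(),[k for k in c])
a=cv2.imread('pics/top0.png');cv2.imwrite('pics/top0b.png',cv2.resize(a,(800,600),interpolation=cv2.INTER_CUBIC))
a=cv2.imread('pics/scene0.png');cv2.imwrite('pics/scene0b.png',cv2.resize(a,(800,600),interpolation=cv2.INTER_CUBIC))
E
```

```text
0.0 [0.24121765 0.62980121 0.2214734 ] [[-0.934, 0.358, -0.001], [0.358, 0.934, -0.002], [-0.0, -0.002, -1.0]] 0.0869799020273235
scene [[367.7, 0.0, 244.5], [0.0, 367.7, 195.4], [0.0, 0.0, 1.0]] [[-0.784, -0.546, 0.294, 0.702], [0.62, -0.686, 0.38, 0.241], [-0.006, 0.48, 0.877, 0.783], [0.0, 0.0, 0.0, 1.0]] ['intrinsics', 'cam_to_world']
top [[375.2, 0.0, 255.5], [0.0, 375.2, 192.7], [0.0, 0.0, 1.0]] [[-0.018, 0.983, -0.184, 0.293], [-1.0, -0.021, -0.014, -0.093], [-0.017, 0.184, 0.983, 0.921], [0.0, 0.0, 0.0, 1.0]] ['intrinsics', 'cam_to_world']
```

View pics/top0b.png

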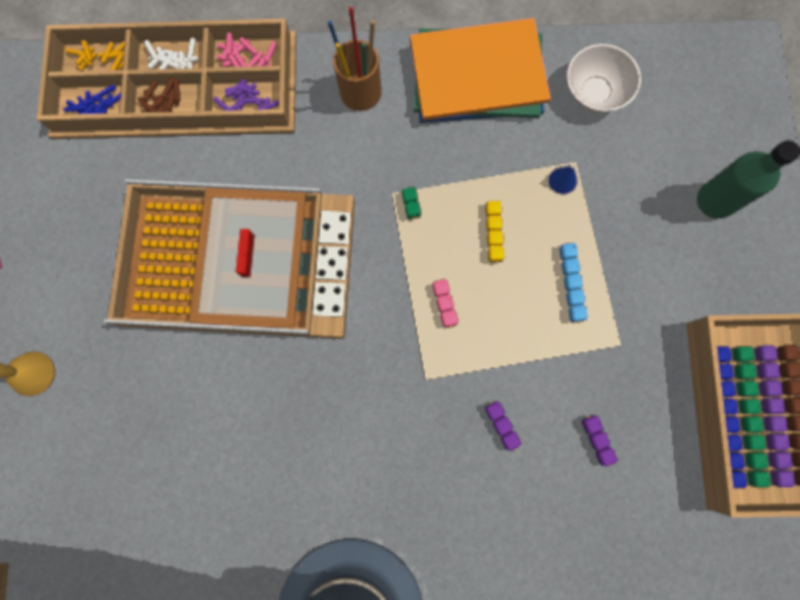

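View pics/scene0b.png

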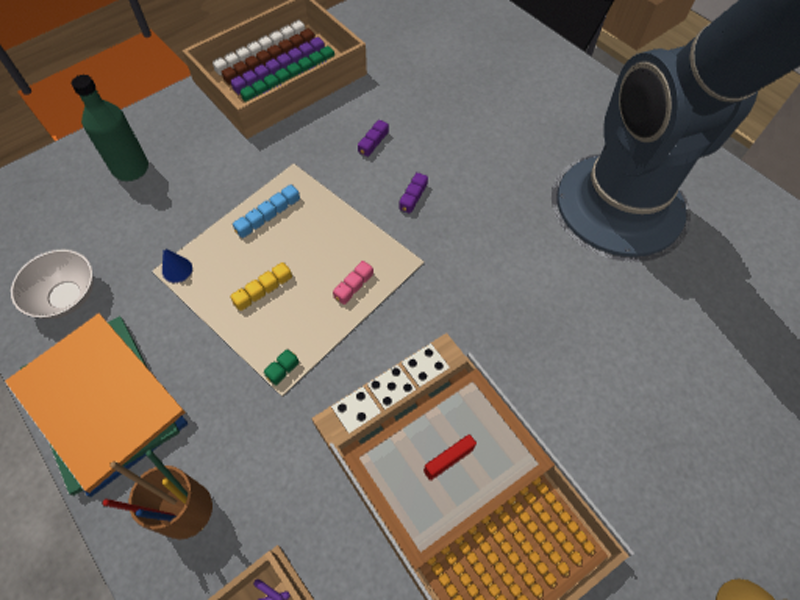

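The top view (800x600 px) shows the box at (230,258), opening to the left. Its cards from far to near are three (333,228), five (332,263) and four (329,299). The pink bar is at (445,303), yellow at (495,231) and blue at (573,282); the purple look-alikes lie off the board. The scene view agrees on the card order: 3, 5, 4 from left to right.

```bash
cat > h.py <<'E'
from station import *
import cv2, numpy as np
from scipy.optimize import minimize
def proj(n,P,c=None):
    c=c or calibration(n); T=np.linalg.inv(c['cam_to_world']); q=np.asarray(P)@T[:3,:3].T+T[:3,3]
    q=q*[1,-1,-1]; q=q@np.array(c['intrinsics']).T; return q[:,:2]/q[:,2:]
def ray(n,uv,z,c=None):
    c=c or calibration(n); K=np.array(c['intrinsics']);M=c['cam_to_world']
    d=np.linalg.inv(K)@[uv[0],uv[1],1]; d=M[:3,:3]@(d*[1,-1,-1]); o=M[:3,3]; return o+d*(z-o[2])/d[2]
def box(p,L,W,H):  # p=x,y,z(bottom),yaw
    X=np.array([[i,j,k] for i in(-L/2,L/2) for j in(-W/2,W/2) for k in(0,H)])
    c,s=np.cos(p[3]),np.sin(p[3]); return X@np.array([[c,s,0],[-s,c,0],[0,0,1]])+p[:3]
def fit(masks,p0,dims,cals):
    # masks: {cam:bool}; silhouette IoU fit with subpixel polygon, 4x upsampled
    def cost(p):
        t=0
        for n,(m,x0,y0) in big.items():
            h=cv2.convexHull(((proj(n,box(p,*dims),cals[n])+.5-[x0,y0])*4*16-8).astype(np.float32)).astype(np.int32)
            r=np.zeros(m.shape,np.uint8); cv2.fillConvexPoly(r,h,1,shift=4)
            t+=1-(r&m).sum()/max(1,(r|m).sum())
        return t/len(big)
    big={}
    for n,m in masks.items():
        ys,xs=np.where(m); x0,x1,y0,y1=xs.min()-15,xs.max()+16,ys.min()-15,ys.max()+16
        x0=max(x0,0);y0=max(y0,0)
        big[n]=(cv2.resize(m[y0:y1,x0:x1].astype(np.uint8),None,fx=4,fy=4,interpolation=cv2.INTER_NEAREST),x0,y0)
    best=None
    for dy in (0,):
        s=np.array(p0)+np.vstack([np.zeros(4),np.diag([.01,.01,.008,.1])])
        for _ in range(2):
            r=minimize(cost,s[0],method='Nelder-Mead',options=dict(initial_simplex=s,xatol=1e-4,fatol=1e-4))
            s=r.x+np.vstack([np.zeros(4),np.diag([.006,.006,.006,.06])])
    return r.x,r.fun
def yaw0(n,m,z,c):
    ys,xs=np.where(m); pts=np.array([ray(n,(x,y),z,c)[:2] for x,y in zip(xs,ys)])
    mu=pts.mean(0); w,v=np.linalg.eigh(np.cov((pts-mu).T)); return mu,np.arctan2(v[1,1],v[0,1])
E
cat > m1.py <<'E'
from h import *
cals={n:calibration(n) for n in('top','scene')}
for n in cals: grab_frame(n)
D={'bar3':(.075,.025,.025,.004),'bar4':(.1,.025,.025,.004),'bar5':(.125,.025,.025,.004),'cover_grip':(.07,.016,.034,.055),'beadbox':(.36,.228,.044,0),'bar2':(.05,.025,.025,.004),'board':(.31,.31,.004,0)}
for l,d in D.items():
    ms={}
    for n in cals:
        o=spotter.outline_of(n,l)
        print(l,n,[(round(q['conf'],2),np.round(q['extent']).tolist(),int(q['region'].sum())) for q in o[:3]])
        if o: ms[n]=o[0]['region']
    if len(ms)==2 and l not in('cover_grip','board'):
        mu,y=yaw0('top',ms['top'],d[3]+d[2]/2,cals['top'])
        p,f=fit(ms,[*mu,d[3],y],d[:3],cals); print('   FIT',np.round(p[:3],4),round(np.degrees(p[3]),1),'1-iou',round(f,3))
E
python3 m1.py
```

```text
bar3 top [(0.89, [287.0, 193.0, 16.0, 29.0], 273), (0.73, [263.0, 127.0, 13.0, 20.0], 198), (0.7, [382.0, 283.0, 22.0, 29.0], 362)]
bar3 scene [(0.79, [224.0, 182.0, 22.0, 29.0], 342), (0.77, [240.0, 89.0, 20.0, 20.0], 254), (0.75, [177.0, 234.0, 26.0, 19.0], 285)]
   FIT [ 0.4562 -0.1514  0.0028] -164.2 1-iou 0.229
bar4 top [(0.89, [287.0, 193.0, 16.0, 29.0], 273), (0.73, [263.0, 127.0, 13.0, 20.0], 198), (0.7, [382.0, 283.0, 22.0, 29.0], 362)]
bar4 scene [(0.79, [224.0, 182.0, 22.0, 29.0], 342), (0.77, [240.0, 89.0, 20.0, 20.0], 254), (0.75, [177.0, 234.0, 26.0, 19.0], 285)]
   FIT [ 0.4595 -0.1515 -0.0018] -164.5 1-iou 0.407
bar5 top [(0.89, [287.0, 193.0, 16.0, 29.0], 273), (0.73, [263.0, 127.0, 13.0, 20.0], 198), (0.7, [382.0, 283.0, 22.0, 29.0], 362)]
bar5 scene [(0.79, [224.0, 182.0, 22.0, 29.0], 342), (0.77, [240.0, 89.0, 20.0, 20.0], 254), (0.75, [177.0, 234.0, 26.0, 19.0], 285)]
   FIT [ 0.46   -0.151  -0.0009] -164.0 1-iou 0.521
cover_grip top [(0.96, [158.0, 165.0, 78.0, 88.0], 5709)]
cover_grip scene []
beadbox top [(0.8, [148.0, 169.0, 157.0, 98.0], 12700)]
beadbox scene [(0.56, [304.0, 301.0, 206.0, 166.0], 18598), (0.39, [172.0, 137.0, 45.0, 34.0], 496)]
   FIT [0.5332 0.1785 0.0074] 85.8 1-iou 0.109
bar2 top [(0.89, [287.0, 193.0, 16.0, 29.0], 273), (0.73, [263.0, 127.0, 13.0, 20.0], 198), (0.7, [382.0, 283.0, 22.0, 29.0], 362)]
bar2 scene [(0.79, [224.0, 182.0, 22.0, 29.0], 342), (0.77, [240.0, 89.0, 20.0, 20.0], 254), (0.75, [177.0, 234.0, 26.0, 19.0], 285)]
   FIT [ 0.4505 -0.1514  0.0093] -168.2 1-iou 0.306
board top [(0.74, [324.0, 176.0, 150.0, 143.0], 13480)]
board scene [(0.81, [182.0, 178.0, 170.0, 150.0], 10963)]
```

```bash
cat > m2.py <<'E'
from h import *
cals={n:calibration(n) for n in('top','scene')}
im={n:grab_frame(n) for n in cals}
hsv={n:cv2.cvtColor(im[n],cv2.COLOR_RGB2HSV) for n in cals}
D={'bar3':((.075,.025,.025),.004,(160,176,80),(445,303),(352,282)),
'bar4':((.1,.025,.025),.004,(20,32,120),(495,231),(262,286)),
'bar5':((.125,.025,.025),.004,(95,110,80),(573,282),(266,210)),
'handle':((.07,.016,.034),.055,(0,6,130),(244,252),(450,456)),
'cone':((.048,.048,.06),.004,(110,130,80),(562,180),(176,265)),
'bar2':((.05,.025,.025),.004,(65,90,80),(411,203),(281,366))}
for l,(d,z,(a,b,s),t,sc) in D.items():
    ms={}
    for n,c in(('top',t),('scene',sc)):
        h=hsv[n]; H=h[...,0]
        m=((H>=a)&(H<=b)|((H>177) if l=='handle' else False))&(h[...,1]>s)&(h[...,2]>50)
        m=cv2.morphologyEx(m.astype(np.uint8),cv2.MORPH_CLOSE,np.ones((3,3)))
        k,L,st,ce=cv2.connectedComponentsWithStats(m)
        # component nearest to seed
        q=np.array(c)*.64; i=1+np.argmin([np.hypot(*(ce[j]-q))+(99 if st[j,4]<40 else 0) for j in range(1,k)])
        ms[n]=L==i
    mu,y=yaw0('top',ms['top'],z+d[2]/2,cals['top'])
    p,f=fit(ms,[*mu,z,y],d,cals); print(l,{n:int(m.sum()) for n,m in ms.items()},np.round(p[:3],4),round(np.degrees(p[3])%180,1),'1-iou',round(f,3))
    np.savez(f'mask_{l}.npz',**ms)
# cards: white quads
for n in cals:
    h=hsv[n]; m=((h[...,1]<45)&(h[...,2]>185)).astype(np.uint8)
    k,L,st,ce=cv2.connectedComponentsWithStats(m)
    for j in range(1,k):
        u=ce[j]
        if st[j,4]>150: 
            r=cv2.minAreaRect(np.argwhere(L==j)[:,::-1].astype(np.float32))
            c=r[0]; print(n,'white',np.round(c,1),np.round(r[1]),st[j,4],'w@z.031',np.round(ray(n,c,.031,cals[n]),4))
E
python3 m2.py
```

```text
bar3 {'top': 275, 'scene': 314} [ 4.560e-01 -1.522e-01 -3.000e-04] 15.2 1-iou 0.255
bar4 {'top': 401, 'scene': 499} [ 0.5715 -0.2342  0.0043] 179.9 1-iou 0.184
bar5 {'top': 497, 'scene': 503} [ 0.4872 -0.3527  0.0031] 5.3 1-iou 0.269
handle {'top': 249, 'scene': 362} [0.5309 0.1503 0.0495] 176.5 1-iou 0.224
cone {'top': 222, 'scene': 302} [ 0.6589 -0.3642 -0.0424] 176.3 1-iou 0.569
bar2 {'top': 156, 'scene': 252} [ 0.6213 -0.1019  0.0079] 10.8 1-iou 0.324
top white [109.1  34.4] [18. 32.] 288 w@z.031 [0.8926 0.2988 0.031 ]
top white [379.   52.7] [43. 28.] 726 w@z.031 [ 0.8199 -0.4055  0.031 ]
top white [135.7 163.3] [ 6. 72.] 446 w@z.031 [0.5392 0.2137 0.031 ]
top white [167.  133.1] [40.  8.] 314 w@z.031 [0.6155 0.1382 0.031 ]
top white [213.7 145.1] [18. 20.] 294 w@z.031 [0.5815 0.0211 0.031 ]
top white [212. 168.] [20. 18.] 230 w@z.031 [0.5231 0.0251 0.031 ]
top white [162.5 178.5] [41.  7.] 236 w@z.031 [0.4994 0.1462 0.031 ]
top white [210. 191.] [20. 18.] 285 w@z.031 [0.4658 0.0298 0.031 ]
scene white [ 44.3 181.5] [25. 43.] 514 w@z.031 [ 0.801  -0.4127  0.031 ]
scene white [271.9 233.1] [19. 23.] 310 w@z.031 [0.4617 0.027  0.031 ]
scene white [250.2 247. ] [20. 24.] 291 w@z.031 [0.5196 0.0227 0.031 ]
scene white [227.4 261.6] [20. 24.] 383 w@z.031 [0.578  0.0181 0.031 ]
```

```bash
cat > plan.py <<'E'
# plan.py x y z T hand [x y z T hand ...]: prints move_arm calls (rows linear) from the present pose
import sys,numpy as np
from station import sensors
s=sensors.read_state(); p=np.array(s['tcp_pos']); R=np.array(s['orientation']); T=np.degrees(np.arctan2(R[1,0],R[0,0]))
print('t',round(s['clock'],2),'at',np.round(p,4),'T',round(T,2),'F',np.round(s['contact_force'],1),'w',round(s['gripper_width'],4),'g',round(s['grip_force'],1))
a=[float(v) for v in sys.argv[1:]]
for i in range(0,len(a),5):
    g=np.array(a[i:i+3]);Tg=a[i+3];hand=a[i+4]
    for _ in range(20):
        c,n=np.cos(np.radians(T)),np.sin(np.radians(T)); A=np.array([[c,n,0],[n,-c,0],[0,0,-1]])
        d=A@(g-p); dT=(Tg-T+180)%360-180 if abs(Tg-T)>200 else Tg-T
        k=max(1,np.ceil(max(np.abs(d).max()/.08,abs(dT)/52)-.02))
        st=np.round(d/k/.08,3).clip(-1,1); tz=np.round(-np.radians(dT/k)/2,3)
        f=np.array([.2,.4,.6,.8,1])
        print(np.round(np.outer(f,st),3).tolist(),np.round(np.outer(f,[0,0,tz]),3).tolist(),hand)
        p=p+A.T@(st*.08); T-=np.degrees(tz*2)
        if k==1: break
    print('-- reach',np.round(p,4),round(T,1))
E
python3 plan.py .505 .12 .22 175.75 1
```

```text
t 1.0 at [0.2414 0.6304 0.2226] T 159.04 F [ 0.3 -0.1  0.6] w 0.0869 g 0.0
[[-0.179, -0.159, 0.001], [-0.357, -0.319, 0.002], [-0.536, -0.478, 0.003], [-0.714, -0.638, 0.004], [-0.893, -0.797, 0.005]] [[0.0, 0.0, -0.005], [0.0, 0.0, -0.01], [0.0, 0.0, -0.014], [0.0, 0.0, -0.019], [0.0, 0.0, -0.024]] 1.0
[[-0.171, -0.168, 0.001], [-0.342, -0.335, 0.002], [-0.512, -0.503, 0.003], [-0.683, -0.67, 0.004], [-0.854, -0.838, 0.005]] [[0.0, 0.0, -0.005], [0.0, 0.0, -0.01], [0.0, 0.0, -0.014], [0.0, 0.0, -0.019], [0.0, 0.0, -0.024]] 1.0
[[-0.163, -0.176, 0.001], [-0.325, -0.352, 0.002], [-0.488, -0.527, 0.004], [-0.65, -0.703, 0.005], [-0.813, -0.879, 0.006]] [[0.0, 0.0, -0.005], [0.0, 0.0, -0.01], [0.0, 0.0, -0.014], [0.0, 0.0, -0.019], [0.0, 0.0, -0.024]] 1.0
[[-0.154, -0.183, 0.001], [-0.308, -0.366, 0.002], [-0.462, -0.55, 0.003], [-0.616, -0.733, 0.004], [-0.77, -0.916, 0.005]] [[0.0, 0.0, -0.005], [0.0, 0.0, -0.01], [0.0, 0.0, -0.015], [0.0, 0.0, -0.02], [0.0, 0.0, -0.025]] 1.0
[[-0.145, -0.191, 0.001], [-0.289, -0.382, 0.002], [-0.434, -0.572, 0.004], [-0.578, -0.763, 0.005], [-0.723, -0.954, 0.006]] [[0.0, 0.0, -0.005], [0.0, 0.0, -0.01], [0.0, 0.0, -0.014], [0.0, 0.0, -0.019], [0.0, 0.0, -0.024]] 1.0
[[-0.135, -0.197, 0.001], [-0.27, -0.395, 0.002], [-0.405, -0.592, 0.003], [-0.54, -0.79, 0.004], [-0.675, -0.987, 0.005]] [[0.0, 0.0, -0.005], [0.0, 0.0, -0.01], [0.0, 0.0, -0.015], [0.0, 0.0, -0.02], [0.0, 0.0, -0.025]] 1.0
-- reach [0.505 0.12  0.22 ] 175.8
```

>>> move_arm:
  translation:
    - [-0.18,-0.16,0]
    - [-0.36,-0.32,0]
    - [-0.54,-0.48,0]
    - [-0.71,-0.64,0]
    - [-0.89,-0.8,0]
  turn:
    - [0,0,-0.005]
    - [0,0,-0.01]
    - [0,0,-0.014]
    - [0,0,-0.019]
    - [0,0,-0.024]
  hand: [1,1,1,1,1]

```text
clock: 1.62
tcp_pos: [0.2857, 0.5438, 0.2227]
orientation: [[-0.95, 0.312, 0.0], [0.312, 0.95, 0.0], [-0.0, 0.0, -1.0]]
contact_force: [-0.2, -0.5, 0.4]
gripper_width: 0.0872
grip_force: 0.0
```

>>> move_arm:
  translation:
    - [-0.17,-0.17,0]
    - [-0.34,-0.34,0]
    - [-0.51,-0.5,0]
    - [-0.68,-0.67,0]
    - [-0.85,-0.84,0]
  turn:
    - [0,0,-0.005]
    - [0,0,-0.01]
    - [0,0,-0.014]
    - [0,0,-0.019]
    - [0,0,-0.024]
  hand: [1,1,1,1,1]

```text
clock: 2.25
tcp_pos: [0.3292, 0.459, 0.2226]
orientation: [[-0.964, 0.266, 0.0], [0.266, 0.964, 0.0], [0.0, 0.0, -1.0]]
contact_force: [-0.3, 0.5, 0.0]
gripper_width: 0.0872
grip_force: 0.0
```

>>> move_arm:
  translation:
    - [-0.16,-0.18,0]
    - [-0.33,-0.35,0]
    - [-0.49,-0.53,0]
    - [-0.65,-0.7,0]
    - [-0.81,-0.88,0]
  turn:
    - [0,0,-0.005]
    - [0,0,-0.01]
    - [0,0,-0.014]
    - [0,0,-0.019]
    - [0,0,-0.024]
  hand: [1,1,1,1,1]

```text
clock: 2.88
tcp_pos: [0.3728, 0.3739, 0.2226]
orientation: [[-0.976, 0.219, 0.0], [0.219, 0.976, 0.0], [-0.0, 0.0, -1.0]]
contact_force: [0.9, -0.4, 0.0]
gripper_width: 0.0871
grip_force: 0.0
```

>>> move_arm:
  translation:
    - [-0.15,-0.18,0]
    - [-0.31,-0.37,0]
    - [-0.46,-0.55,0]
    - [-0.62,-0.73,0]
    - [-0.77,-0.92,0]
  turn:
    - [0,0,-0.005]
    - [0,0,-0.01]
    - [0,0,-0.014]
    - [0,0,-0.019]
    - [0,0,-0.024]
  hand: [1,1,1,1,1]

```text
clock: 3.5
tcp_pos: [0.4166, 0.2885, 0.2226]
orientation: [[-0.985, 0.172, 0.0], [0.172, 0.985, 0.0], [-0.0, 0.0, -1.0]]
contact_force: [-0.5, 0.5, -0.4]
gripper_width: 0.0872
grip_force: 0.0
```

```bash
python3 - <<'E'
from h import *
s=sensors.read_state();print(s['clock'],s['tcp_pos'])
c=calibration('wrist');np.savez('w1.npz',K=c['intrinsics'],M=c['cam_to_world']);print(np.round(c['cam_to_world'],3).tolist(),np.round(c['intrinsics'],1).tolist())
cv2.imwrite('pics/w1.png',cv2.cvtColor(grab_frame('wrist'),cv2.COLOR_RGB2BGR))
E
python3 plan.py .505 .12 .22 175.75 1
```

```text
3.5 [0.41659938 0.28850383 0.22261558]
[[0.172, -0.943, -0.284, 0.338], [0.985, 0.165, 0.05, 0.301], [-0.0, -0.289, 0.957, 0.385], [0.0, 0.0, 0.0, 1.0]] [[324.9, 0.0, 261.9], [0.0, 324.9, 192.5], [0.0, 0.0, 1.0]]
t 3.55 at [0.418  0.2856 0.2226] T 169.86 F [ 1.4 -3.   0.4] w 0.087 g 0.0
[[-0.144, -0.185, 0.003], [-0.287, -0.369, 0.006], [-0.431, -0.554, 0.01], [-0.574, -0.738, 0.013], [-0.718, -0.923, 0.016]] [[0.0, 0.0, -0.005], [0.0, 0.0, -0.01], [0.0, 0.0, -0.016], [0.0, 0.0, -0.021], [0.0, 0.0, -0.026]] 1.0
[[-0.134, -0.192, 0.003], [-0.267, -0.384, 0.006], [-0.401, -0.575, 0.01], [-0.534, -0.767, 0.013], [-0.668, -0.959, 0.016]] [[0.0, 0.0, -0.005], [0.0, 0.0, -0.01], [0.0, 0.0, -0.015], [0.0, 0.0, -0.02], [0.0, 0.0, -0.025]] 1.0
-- reach [0.505 0.12  0.22 ] 175.7
```

View pics/w1.png

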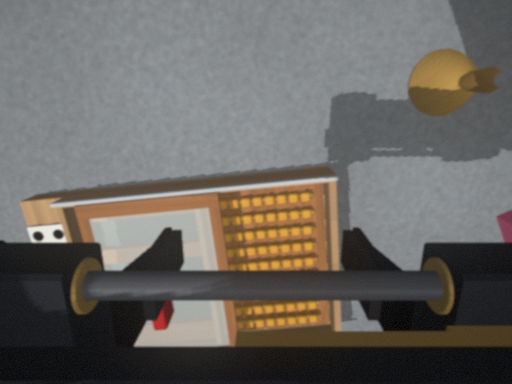

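```bash
python3 plan.py .531 .15 .14 175.75 1 .531 .15 .061 175.75 1
```

```text
t 3.55 at [0.418  0.2856 0.2226] T 169.86 F [ 1.4 -3.   0.4] w 0.087 g 0.0
[[-0.169, -0.142, 0.103], [-0.338, -0.284, 0.206], [-0.507, -0.426, 0.31], [-0.676, -0.568, 0.413], [-0.845, -0.71, 0.516]] [[0.0, 0.0, -0.005], [0.0, 0.0, -0.01], [0.0, 0.0, -0.016], [0.0, 0.0, -0.021], [0.0, 0.0, -0.026]] 1.0
[[-0.161, -0.151, 0.103], [-0.322, -0.301, 0.206], [-0.484, -0.452, 0.31], [-0.645, -0.602, 0.413], [-0.806, -0.753, 0.516]] [[0.0, 0.0, -0.005], [0.0, 0.0, -0.01], [0.0, 0.0, -0.015], [0.0, 0.0, -0.02], [0.0, 0.0, -0.025]] 1.0
-- reach [0.531 0.15  0.14 ] 175.7
[[-0.0, 0.0, 0.198], [-0.0, 0.0, 0.395], [-0.0, 0.0, 0.593], [-0.0, 0.0, 0.79], [-0.0, 0.0, 0.988]] [[0.0, 0.0, -0.0], [0.0, 0.0, -0.0], [0.0, 0.0, -0.0], [0.0, 0.0, -0.0], [0.0, 0.0, -0.0]] 1.0
-- reach [0.531 0.15  0.061] 175.7
```

>>> move_arm:
  translation:
    - [-0.17,-0.14,0.1]
    - [-0.34,-0.28,0.21]
    - [-0.51,-0.43,0.31]
    - [-0.68,-0.57,0.41]
    - [-0.85,-0.71,0.52]
  turn:
    - [0,0,-0.005]
    - [0,0,-0.01]
    - [0,0,-0.016]
    - [0,0,-0.021]
    - [0,0,-0.026]
  hand: [1,1,1,1,1]

```text
clock: 4.18
tcp_pos: [0.4736, 0.2216, 0.1808]
orientation: [[-0.993, 0.121, 0.0], [0.121, 0.993, 0.001], [-0.0, 0.001, -1.0]]
contact_force: [-0.1, -0.1, -0.1]
gripper_width: 0.0869
grip_force: 0.0
```

>>> move_arm:
  translation:
    - [-0.16,-0.15,0.1]
    - [-0.32,-0.3,0.21]
    - [-0.48,-0.45,0.31]
    - [-0.8,-0.75,0.52]
    - [-0.8,-0.75,0.52]
  turn:
    - [0,0,-0.005]
    - [0,0,-0.01]
    - [0,0,-0.015]
    - [0,0,-0.02]
    - [0,0,-0.025]
  hand: [1,1,1,1,1]

```text
clock: 4.8
tcp_pos: [0.5302, 0.1516, 0.1382]
orientation: [[-0.997, 0.076, -0.001], [0.076, 0.997, -0.002], [0.001, -0.002, -1.0]]
contact_force: [-0.3, 0.3, -0.1]
gripper_width: 0.0871
grip_force: 0.0
```

>>> move_arm:
  translation:
    - [0,0,0.2]
    - [0,0,0.4]
    - [0,0,0.6]
    - [0,0,0.8]
    - [0,0,0.98]
  turn:
    - [0,0,0]
    - [0,0,0]
    - [0,0,0]
    - [0,0,0]
    - [0,0,0]
  hand: [1,1,1,1,1]

```text
clock: 5.42
tcp_pos: [0.5293, 0.1547, 0.0596]
orientation: [[-0.997, 0.071, -0.001], [0.071, 0.997, -0.0], [0.001, -0.0, -1.0]]
contact_force: [-0.4, 0.8, -0.3]
gripper_width: 0.0867
grip_force: 0.0
```

>>> move_arm:
  translation:
    - [0,0,0]
    - [0,0,0]
    - [0,0,0]
    - [0,0,0]
    - [0,0,0]
  turn:
    - [0,0,0]
    - [0,0,0]
    - [0,0,0]
    - [0,0,0]
    - [0,0,0]
  hand: [-1,-1,-1,-1,-1]

```text
clock: 6.05
tcp_pos: [0.5298, 0.1547, 0.0612]
orientation: [[-0.997, 0.072, 0.001], [0.072, 0.997, 0.0], [-0.001, 0.0, -1.0]]
contact_force: [-0.3, -0.1, -0.7]
gripper_width: 0.0449
grip_force: 0.0
```

```bash
python3 plan.py .541 .277 .061 175.75 -1
```

```text
t 6.05 at [0.5298 0.1547 0.0612] T 175.89 F [-0.3 -0.1 -0.7] w 0.0449 g 0.0
[[-0.003, 0.154, 0.0], [-0.006, 0.307, 0.001], [-0.009, 0.461, 0.001], [-0.012, 0.614, 0.002], [-0.015, 0.768, 0.002]] [[0.0, 0.0, 0.0], [0.0, 0.0, 0.0], [0.0, 0.0, 0.001], [0.0, 0.0, 0.001], [0.0, 0.0, 0.001]] -1.0
[[-0.003, 0.154, 0.0], [-0.006, 0.307, 0.0], [-0.008, 0.461, 0.001], [-0.011, 0.614, 0.001], [-0.014, 0.768, 0.001]] [[0.0, 0.0, 0.0], [0.0, 0.0, 0.0], [0.0, 0.0, 0.0], [0.0, 0.0, 0.0], [0.0, 0.0, 0.0]] -1.0
-- reach [0.541 0.277 0.061] 175.8
```

>>> move_arm:
  translation:
    - [0,0,0]
    - [0,0,0]
    - [0,0,0]
    - [0,0,0]
    - [0,0,0]
  turn:
    - [0,0,0]
    - [0,0,0]
    - [0,0,0]
    - [0,0,0]
    - [0,0,0]
  hand: [-1,-1,-1,-1,-1]

```text
clock: 6.68
tcp_pos: [0.5295, 0.1542, 0.0609]
orientation: [[-0.997, 0.072, -0.0], [0.072, 0.997, -0.0], [0.0, -0.0, -1.0]]
contact_force: [-0.6, -1.3, 1.7]
gripper_width: 0.0153
grip_force: 30.0
```

>>> move_arm:
  translation:
    - [0,0.15,0]
    - [0,0.3,0]
    - [-0.01,0.46,0]
    - [-0.01,0.61,0]
    - [-0.01,0.77,0]
  turn:
    - [0,0,0]
    - [0,0,0]
    - [0,0,0]
    - [0,0,0]
    - [0,0,0]
  hand: [-1,-1,-1,-1,-1]

```text
clock: 7.3
tcp_pos: [0.5343, 0.2171, 0.0609]
orientation: [[-0.997, 0.071, -0.001], [0.071, 0.997, 0.0], [0.001, -0.0, -1.0]]
contact_force: [-3.2, -1.0, 4.0]
gripper_width: 0.0155
grip_force: 30.0
```

>>> move_arm:
  translation:
    - [0,0.1,0]
    - [0,0.2,0]
    - [-0.01,0.35,0]
    - [-0.01,0.5,0]
    - [-0.01,0.65,0]
  turn:
    - [0,0,0]
    - [0,0,0]
    - [0,0,0]
    - [0,0,0]
    - [0,0,0]
  hand: [-1,-1,-1,-1,-1]

```text
clock: 7.92
tcp_pos: [0.5381, 0.2684, 0.0609]
orientation: [[-0.997, 0.072, -0.002], [0.072, 0.997, -0.0], [0.002, -0.0, -1.0]]
contact_force: [-5.2, -2.7, 5.6]
gripper_width: 0.0155
grip_force: 30.0
```

>>> move_arm:
  translation:
    - [0.01,0.04,0]
    - [0.02,0.08,0]
    - [0.02,0.12,0]
    - [0.02,0.15,0]
    - [0.02,0.15,0]
  turn:
    - [0,0,0]
    - [0,0,0]
    - [0,0,0]
    - [0,0,0]
    - [0,0,0]
  hand: [-1,-1,-1,-1,-1]

```text
clock: 8.55
tcp_pos: [0.5388, 0.2779, 0.0609]
orientation: [[-0.997, 0.073, -0.001], [0.073, 0.997, -0.002], [0.0, -0.002, -1.0]]
contact_force: [-2.7, -5.3, 5.1]
gripper_width: 0.0157
grip_force: 30.0
```

```bash
cat > look.py <<'E'
import sys
from h import *
n,f=sys.argv[1:3]; cv2.imwrite(f'pics/{f}.png',cv2.resize(cv2.cvtColor(grab_frame(n),cv2.COLOR_RGB2BGR),(800,600),interpolation=cv2.INTER_CUBIC))
c=calibration(n);np.savez(f'{f}.npz',K=c['intrinsics'],M=c['cam_to_world'])
E
python3 look.py scene s2;python3 plan.py
```

```text
t 8.6 at [0.5388 0.2779 0.0609] T 175.81 F [-3.5 -4.9  5.1] w 0.0157 g 30.0
```

View pics/s2.png

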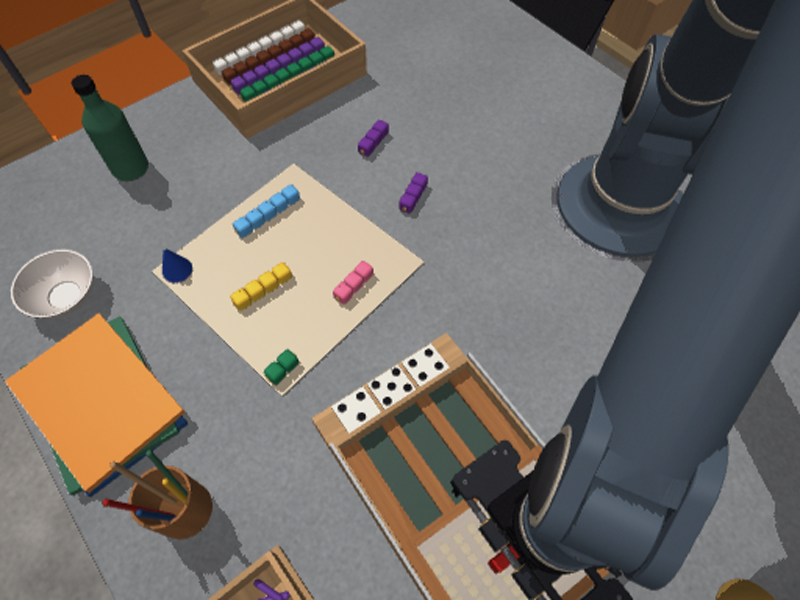

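The scene view shows the three pockets uncovered around (430,455), with the card order unchanged. I'll nudge the cover on to feel for the end stop.

>>> move_arm:
  translation:
    - [0,0.03,0]
    - [0,0.06,0]
    - [0,0.09,0]
    - [0,0.09,0]
    - [0,0.09,0]
  turn:
    - [0,0,0]
    - [0,0,0]
    - [0,0,0]
    - [0,0,0]
    - [0,0,0]
  hand: [-1,-1,-1,-1,-1]

```text
clock: 9.22
tcp_pos: [0.5388, 0.2779, 0.0608]
orientation: [[-0.997, 0.077, -0.005], [0.077, 0.997, -0.012], [0.004, -0.012, -1.0]]
contact_force: [-6.0, -17.1, 13.0]
gripper_width: 0.0155
grip_force: 30.1
```

>>> move_arm:
  translation:
    - [0,-0.05,0]
    - [0,-0.1,0]
    - [0,-0.1,0]
    - [0,-0.1,0]
    - [0,-0.1,0]
  turn:
    - [0,0,0]
    - [0,0,0]
    - [0,0,0]
    - [0,0,0]
    - [0,0,0]
  hand: [-1,-1,0.3,0.3,0.3]

```text
clock: 9.85
tcp_pos: [0.5388, 0.2797, 0.0609]
orientation: [[-0.997, 0.071, 0.001], [0.071, 0.997, 0.001], [-0.001, 0.001, -1.0]]
contact_force: [0.1, -0.2, -0.1]
gripper_width: 0.0381
grip_force: 0.0
```

>>> move_arm:
  translation:
    - [0,0,0]
    - [0,0,-0.15]
    - [0,0,-0.4]
    - [0,0,-0.7]
    - [0,0,-1]
  turn:
    - [0,0,0]
    - [0,0,0]
    - [0,0,0]
    - [0,0,0]
    - [0,0,0]
  hand: [0.3,0.3,0.3,0.3,0.3]

```text
clock: 10.48
tcp_pos: [0.5388, 0.2791, 0.1426]
orientation: [[-0.997, 0.072, 0.001], [0.072, 0.997, 0.001], [-0.001, 0.001, -1.0]]
contact_force: [0.4, -0.4, 0.3]
gripper_width: 0.0563
grip_force: 0.0
```

```bash
python3 plan.py .456 -.1515 .1 15.2 .3 .456 -.1515 .017 15.2 .3
```

```text
t 10.47 at [0.5388 0.2791 0.1426] T 175.88 F [ 0.4 -0.4  0.3] w 0.0563 g 0.0
[[0.022, -0.181, 0.018], [0.043, -0.363, 0.036], [0.065, -0.544, 0.053], [0.086, -0.726, 0.071], [0.108, -0.907, 0.089]] [[0.0, 0.0, 0.047], [0.0, 0.0, 0.094], [0.0, 0.0, 0.14], [0.0, 0.0, 0.187], [0.0, 0.0, 0.234]] 0.3
[[-0.063, -0.172, 0.018], [-0.125, -0.343, 0.036], [-0.188, -0.515, 0.053], [-0.25, -0.686, 0.071], [-0.313, -0.858, 0.089]] [[0.0, 0.0, 0.047], [0.0, 0.0, 0.094], [0.0, 0.0, 0.14], [0.0, 0.0, 0.187], [0.0, 0.0, 0.234]] 0.3
[[-0.178, -0.167, 0.024], [-0.356, -0.333, 0.047], [-0.533, -0.5, 0.071], [-0.711, -0.666, 0.094], [-0.889, -0.833, 0.118]] [[0.0, 0.0, 0.062], [0.0, 0.0, 0.124], [0.0, 0.0, 0.187], [0.0, 0.0, 0.249], [0.0, 0.0, 0.311]] 0.3
[[-0.161, -0.021, 0.016], [-0.322, -0.042, 0.032], [-0.483, -0.064, 0.047], [-0.644, -0.085, 0.063], [-0.805, -0.106, 0.079]] [[0.0, 0.0, 0.042], [0.0, 0.0, 0.083], [0.0, 0.0, 0.125], [0.0, 0.0, 0.166], [0.0, 0.0, 0.208]] 0.3
[[-0.156, 0.046, 0.016], [-0.312, 0.092, 0.032], [-0.467, 0.137, 0.047], [-0.623, 0.183, 0.063], [-0.779, 0.229, 0.079]] [[0.0, 0.0, 0.042], [0.0, 0.0, 0.083], [0.0, 0.0, 0.125], [0.0, 0.0, 0.166], [0.0, 0.0, 0.208]] 0.3
[[-0.124, 0.105, 0.016], [-0.248, 0.21, 0.031], [-0.373, 0.314, 0.047], [-0.497, 0.419, 0.062], [-0.621, 0.524, 0.078]] [[0.0, 0.0, 0.041], [0.0, 0.0, 0.083], [0.0, 0.0, 0.124], [0.0, 0.0, 0.166], [0.0, 0.0, 0.207]] 0.3
-- reach [ 0.456  -0.1515  0.1   ] 15.2
[[0.0, 0.0, 0.104], [0.0, 0.0, 0.208], [0.0, 0.0, 0.311], [0.0, 0.0, 0.415], [0.0, 0.0, 0.519]] [[0.0, 0.0, 0.0], [0.0, 0.0, 0.0], [0.0, 0.0, 0.0], [0.0, 0.0, 0.0], [0.0, 0.0, 0.0]] 0.3
[[0.0, 0.0, 0.104], [0.0, 0.0, 0.208], [0.0, 0.0, 0.311], [0.0, 0.0, 0.415], [0.0, 0.0, 0.519]] [[0.0, 0.0, 0.0], [0.0, 0.0, 0.0], [0.0, 0.0, 0.0], [0.0, 0.0, 0.0], [0.0, 0.0, 0.0]] 0.3
-- reach [ 0.456  -0.1515  0.017 ] 15.2
```

>>> move_arm:
  translation:
    - [0.02,-0.18,0]
    - [0.04,-0.36,0]
    - [0.07,-0.54,0.05]
    - [0.09,-0.73,0.07]
    - [0.11,-0.91,0.09]
  turn:
    - [0,0,0.05]
    - [0,0,0.09]
    - [0,0,0.14]
    - [0,0,0.19]
    - [0,0,0.23]
  hand: [0.3,0.3,0.3,0.3,0.3]

```text
clock: 11.1
tcp_pos: [0.5247, 0.2067, 0.1346]
orientation: [[-0.86, 0.509, 0.001], [0.509, 0.86, 0.001], [-0.001, 0.001, -1.0]]
contact_force: [-0.7, -0.9, -0.7]
gripper_width: 0.0568
grip_force: 0.0
```

>>> move_arm:
  translation:
    - [-0.06,-0.17,0.02]
    - [-0.12,-0.34,0.04]
    - [-0.19,-0.51,0.05]
    - [-0.25,-0.69,0.07]
    - [-0.31,-0.86,0.09]
  turn:
    - [0,0,0.05]
    - [0,0,0.09]
    - [0,0,0.14]
    - [0,0,0.19]
    - [0,0,0.235]
  hand: [0.3,0.3,0.3,0.3,0.3]

```text
clock: 11.72
tcp_pos: [0.5113, 0.1349, 0.1274]
orientation: [[-0.536, 0.844, 0.001], [0.844, 0.536, 0.001], [0.0, 0.001, -1.0]]
contact_force: [-0.6, 1.1, -0.5]
gripper_width: 0.0567
grip_force: 0.0
```

>>> move_arm:
  translation:
    - [-0.18,-0.17,0.02]
    - [-0.36,-0.33,0.05]
    - [-0.53,-0.5,0.07]
    - [-0.71,-0.67,0.09]
    - [-0.89,-0.83,0.12]
  turn:
    - [0,0,0.06]
    - [0,0,0.12]
    - [0,0,0.19]
    - [0,0,0.25]
    - [0,0,0.31]
  hand: [0.3,0.3,0.3,0.3,0.3]

```text
clock: 12.35
tcp_pos: [0.4938, 0.039, 0.1178]
orientation: [[0.055, 0.999, 0.001], [0.999, -0.055, 0.001], [0.001, 0.001, -1.0]]
contact_force: [-0.1, 0.4, -0.3]
gripper_width: 0.0567
grip_force: 0.0
```

>>> move_arm:
  translation:
    - [-0.16,-0.02,0.02]
    - [-0.32,-0.04,0.03]
    - [-0.48,-0.06,0.05]
    - [-0.64,-0.08,0.06]
    - [-0.8,-0.11,0.08]
  turn:
    - [0,0,0.04]
    - [0,0,0.08]
    - [0,0,0.12]
    - [0,0,0.17]
    - [0,0,0.21]
  hand: [0.3,0.3,0.3,0.3,0.3]

```text
clock: 12.98
tcp_pos: [0.4819, -0.0243, 0.1113]
orientation: [[0.456, 0.89, 0.002], [0.89, -0.456, 0.001], [0.001, 0.001, -1.0]]
contact_force: [-0.2, -0.9, 1.5]
gripper_width: 0.0568
grip_force: 0.0
```

```bash
python3 plan.py .456 -.1515 .09 15.2 .3 .456 -.1515 .017 15.2 .3
```

```text
t 12.97 at [ 0.4819 -0.0243  0.1113] T 62.87 F [-0.2 -0.9  1.5] w 0.0568 g 0.0
[[-0.156, 0.044, 0.027], [-0.313, 0.088, 0.053], [-0.469, 0.131, 0.08], [-0.626, 0.175, 0.106], [-0.782, 0.219, 0.133]] [[0.0, 0.0, 0.042], [0.0, 0.0, 0.083], [0.0, 0.0, 0.125], [0.0, 0.0, 0.166], [0.0, 0.0, 0.208]] 0.3
[[-0.125, 0.103, 0.027], [-0.25, 0.206, 0.054], [-0.376, 0.309, 0.08], [-0.501, 0.412, 0.107], [-0.626, 0.515, 0.134]] [[0.0, 0.0, 0.042], [0.0, 0.0, 0.083], [0.0, 0.0, 0.125], [0.0, 0.0, 0.166], [0.0, 0.0, 0.208]] 0.3
-- reach [ 0.456  -0.1515  0.09  ] 15.2
[[0.0, 0.0, 0.182], [0.0, 0.0, 0.365], [0.0, 0.0, 0.547], [0.0, 0.0, 0.73], [0.0, 0.0, 0.912]] [[0.0, 0.0, 0.0], [0.0, 0.0, 0.0], [0.0, 0.0, 0.0], [0.0, 0.0, 0.0], [0.0, 0.0, 0.0]] 0.3
-- reach [ 0.456  -0.1515  0.017 ] 15.2
```

>>> move_arm:
  translation:
    - [-0.16,0.04,0.03]
    - [-0.31,0.09,0.05]
    - [-0.47,0.13,0.08]
    - [-0.63,0.18,0.11]
    - [-0.78,0.22,0.13]
  turn:
    - [0,0,0.04]
    - [0,0,0.08]
    - [0,0,0.12]
    - [0,0,0.17]
    - [0,0,0.208]
  hand: [0.3,0.3,0.3,0.3,0.3]

```text
clock: 13.6
tcp_pos: [0.4688, -0.0882, 0.1003]
orientation: [[0.778, 0.629, 0.001], [0.629, -0.778, 0.0], [0.001, 0.0, -1.0]]
contact_force: [-0.5, -0.1, 0.1]
gripper_width: 0.0566
grip_force: 0.0
```

>>> move_arm:
  translation:
    - [-0.13,0.1,0.03]
    - [-0.25,0.21,0.05]
    - [-0.38,0.31,0.08]
    - [-0.63,0.51,0.13]
    - [-0.63,0.51,0.13]
  turn:
    - [0,0,0.04]
    - [0,0,0.08]
    - [0,0,0.12]
    - [0,0,0.17]
    - [0,0,0.208]
  hand: [0.3,0.3,0.3,0.3,0.3]

```text
clock: 14.22
tcp_pos: [0.4546, -0.1535, 0.0896]
orientation: [[0.967, 0.256, -0.0], [0.256, -0.967, -0.001], [-0.001, 0.001, -1.0]]
contact_force: [-0.3, 0.2, 0.2]
gripper_width: 0.0566
grip_force: 0.0
```

```bash
python3 look.py scene s3; python3 plan.py .456 -.1515 .017 15.2 .3; python3 - <<'E'
import cv2
a=cv2.imread('pics/s3.png')[120:420,150:550]; cv2.imwrite('pics/s3c.png',cv2.resize(a,None,fx=2,fy=2))
E
```

```text
t 14.28 at [ 0.4549 -0.1526  0.0895] T 14.85 F [-0.2  0.6 -0.8] w 0.0567 g 0.0
[[0.003, -0.002, 0.181], [0.006, -0.004, 0.362], [0.01, -0.006, 0.544], [0.013, -0.008, 0.725], [0.016, -0.01, 0.906]] [[0.0, 0.0, -0.001], [0.0, 0.0, -0.001], [0.0, 0.0, -0.002], [0.0, 0.0, -0.002], [0.0, 0.0, -0.003]] 0.3
-- reach [ 0.456  -0.1515  0.017 ] 15.2
```

View pics/s3c.png

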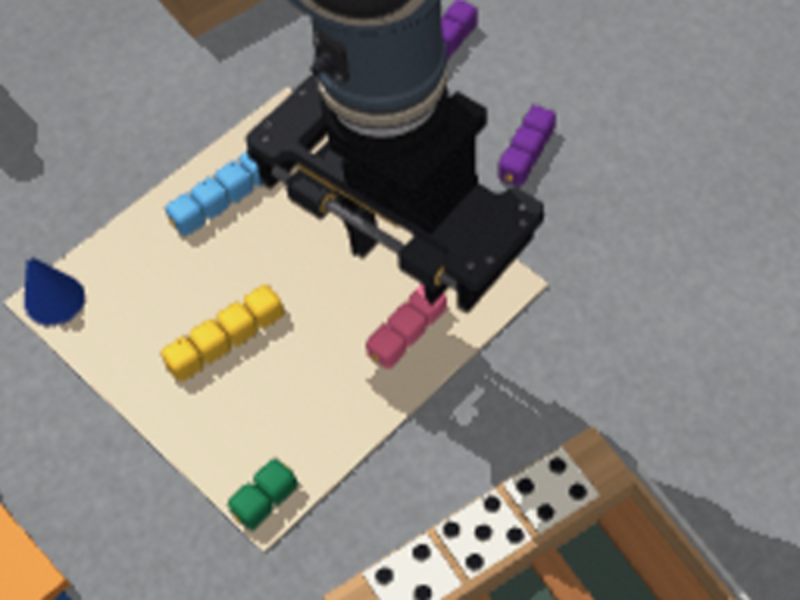

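The hover view shows the fingers at about (362,245) and (435,290), on either side of the pink bar. Descending.

>>> move_arm:
  translation:
    - [0,0,0.18]
    - [0.01,0,0.36]
    - [0.01,0,0.55]
    - [0.01,0,0.75]
    - [0.01,0,0.9]
  turn:
    - [0,0,0]
    - [0,0,0]
    - [0,0,0]
    - [0,0,0]
    - [0,0,0]
  hand: [0.3,0.3,0.3,0.3,0.3]

```text
clock: 14.9
tcp_pos: [0.4558, -0.1508, 0.0164]
orientation: [[0.964, 0.265, -0.001], [0.265, -0.964, 0.0], [-0.001, -0.001, -1.0]]
contact_force: [-0.4, 0.0, -0.6]
gripper_width: 0.0566
grip_force: 0.0
```

>>> move_arm:
  translation:
    - [0,0,0]
    - [0,0,0]
    - [0,0,0]
    - [0,0,0]
    - [0,0,0]
  turn:
    - [0,0,0]
    - [0,0,0]
    - [0,0,0]
    - [0,0,0]
    - [0,0,0]
  hand: [-1,-1,-1,-1,-1]

```text
clock: 15.52
tcp_pos: [0.4566, -0.1509, 0.0181]
orientation: [[0.964, 0.265, 0.001], [0.265, -0.964, 0.0], [0.001, 0.0, -1.0]]
contact_force: [0.0, 0.6, 2.9]
gripper_width: 0.0244
grip_force: 29.7
```

```bash
python3 plan.py .456 -.1515 .09 15.2 -1 .587 .06 .11 85.75 -1 .587 .1237 .11 85.75 -1
```

```text
t 15.53 at [ 0.4566 -0.1509  0.0181] T 15.35 F [0.  0.6 2.9] w 0.0244 g 29.7
[[-0.002, 0.001, -0.18], [-0.004, 0.002, -0.36], [-0.005, 0.003, -0.539], [-0.007, 0.004, -0.719], [-0.009, 0.005, -0.899]] [[0.0, 0.0, 0.0], [0.0, 0.0, 0.0], [0.0, 0.0, 0.001], [0.0, 0.0, 0.001], [0.0, 0.0, 0.001]] -1.0
-- reach [ 0.456  -0.1515  0.09  ] 15.2
[[0.152, -0.141, -0.017], [0.303, -0.283, -0.033], [0.455, -0.424, -0.05], [0.606, -0.566, -0.066], [0.758, -0.707, -0.083]] [[0.0, 0.0, -0.041], [0.0, 0.0, -0.082], [0.0, 0.0, -0.123], [0.0, 0.0, -0.164], [0.0, 0.0, -0.205]] -1.0
[[0.195, -0.069, -0.017], [0.391, -0.138, -0.033], [0.586, -0.208, -0.05], [0.782, -0.277, -0.066], [0.977, -0.346, -0.083]] [[0.0, 0.0, -0.041], [0.0, 0.0, -0.082], [0.0, 0.0, -0.123], [0.0, 0.0, -0.164], [0.0, 0.0, -0.205]] -1.0
[[0.103, 0.007, -0.008], [0.207, 0.014, -0.017], [0.31, 0.022, -0.025], [0.414, 0.029, -0.034], [0.517, 0.036, -0.042]] [[0.0, 0.0, -0.021], [0.0, 0.0, -0.041], [0.0, 0.0, -0.062], [0.0, 0.0, -0.082], [0.0, 0.0, -0.103]] -1.0
[[0.1, 0.028, -0.008], [0.2, 0.057, -0.017], [0.299, 0.085, -0.025], [0.399, 0.114, -0.034], [0.499, 0.142, -0.042]] [[0.0, 0.0, -0.02], [0.0, 0.0, -0.041], [0.0, 0.0, -0.061], [0.0, 0.0, -0.082], [0.0, 0.0, -0.102]] -1.0
-- reach [0.587 0.06  0.11 ] 85.7
[[0.159, -0.012, 0.0], [0.318, -0.024, 0.0], [0.476, -0.036, 0.0], [0.635, -0.048, 0.0], [0.794, -0.06, 0.0]] [[0.0, 0.0, -0.0], [0.0, 0.0, -0.0], [0.0, 0.0, -0.0], [0.0, 0.0, -0.0], [0.0, 0.0, -0.0]] -1.0
-- reach [0.587  0.1237 0.11  ] 85.7
```

>>> move_arm:
  translation:
    - [0,0,-0.18]
    - [0,0,-0.36]
    - [0,0,-0.54]
    - [0,0,-0.72]
    - [0,0,-0.9]
  turn:
    - [0,0,0]
    - [0,0,0]
    - [0,0,0]
    - [0,0,0]
    - [0,0,0]
  hand: [-1,-1,-1,-1,-1]

```text
clock: 16.15
tcp_pos: [0.4563, -0.1508, 0.0908]
orientation: [[0.964, 0.265, 0.0], [0.265, -0.964, 0.0], [0.0, -0.0, -1.0]]
contact_force: [-0.1, -0.8, -0.4]
gripper_width: 0.0246
grip_force: 29.7
```

>>> move_arm:
  translation:
    - [0.15,-0.14,-0.03]
    - [0.3,-0.28,-0.05]
    - [0.45,-0.42,-0.07]
    - [0.6,-0.57,-0.1]
    - [0.76,-0.71,-0.13]
  turn:
    - [0,0,-0.05]
    - [0,0,-0.1]
    - [0,0,-0.15]
    - [0,0,-0.2]
    - [0,0,-0.25]
  hand: [-1,-1,-1,-1,-1]

```text
clock: 16.77
tcp_pos: [0.5, -0.0795, 0.1008]
orientation: [[0.717, 0.697, 0.0], [0.697, -0.717, 0.0], [0.0, 0.0, -1.0]]
contact_force: [-0.5, 0.9, -1.0]
gripper_width: 0.0245
grip_force: 29.7
```

>>> move_arm:
  translation:
    - [0.18,-0.05,-0.02]
    - [0.36,-0.1,-0.04]
    - [0.54,-0.15,-0.06]
    - [0.72,-0.2,-0.08]
    - [0.9,-0.25,-0.1]
  turn:
    - [0,0,-0.05]
    - [0,0,-0.1]
    - [0,0,-0.15]
    - [0,0,-0.2]
    - [0,0,-0.25]
  hand: [-1,-1,-1,-1,-1]

```text
clock: 17.4
tcp_pos: [0.5379, -0.0153, 0.1088]
orientation: [[0.295, 0.955, 0.0], [0.955, -0.295, -0.0], [-0.0, 0.0, -1.0]]
contact_force: [-0.8, 0.1, -0.5]
gripper_width: 0.0251
grip_force: 29.7
```

```bash
python3 plan.py .587 -.02 .12 85.75 -1
```

```text
t 17.4 at [ 0.5379 -0.0153  0.1088] T 72.82 F [-0.8  0.1 -0.5] w 0.0251 g 29.7
[[0.025, 0.121, -0.028], [0.05, 0.241, -0.056], [0.075, 0.362, -0.084], [0.1, 0.482, -0.112], [0.125, 0.603, -0.14]] [[0.0, 0.0, -0.023], [0.0, 0.0, -0.045], [0.0, 0.0, -0.068], [0.0, 0.0, -0.09], [0.0, 0.0, -0.113]] -1.0
-- reach [ 0.587 -0.02   0.12 ] 85.8
```

>>> move_arm:
  translation:
    - [0.03,0.12,-0.03]
    - [0.05,0.24,-0.06]
    - [0.08,0.36,-0.08]
    - [0.12,0.55,-0.14]
    - [0.12,0.6,-0.14]
  turn:
    - [0,0,-0.03]
    - [0,0,-0.06]
    - [0,0,-0.09]
    - [0,0,-0.113]
    - [0,0,-0.113]
  hand: [-1,-1,-1,-1,-1]

```text
clock: 18.02
tcp_pos: [0.5874, -0.021, 0.1202]
orientation: [[0.077, 0.997, 0.001], [0.997, -0.077, -0.0], [-0.0, 0.002, -1.0]]
contact_force: [-0.6, 0.1, -0.1]
gripper_width: 0.0247
grip_force: 29.7
```

```bash
python3 - <<'E'
from h import *
import pickle
s=sensors.read_state(); c=calibration('wrist'); im=grab_frame('wrist'); c2=calibration('wrist')
pickle.dump((c,im,s),open('w2.pkl','wb')); print(s['tcp_pos'])
b=cv2.cvtColor(im,cv2.COLOR_RGB2BGR); b=cv2.resize(b,(800,600),interpolation=cv2.INTER_CUBIC)
ex=np.array([.9972,-.0741,0]);ey=np.array([.0741,.9972,0])
for (x,y),col in (((.529,.128),(255,0,0)),((.587,.1237),(0,0,255)),((.4712,.1323),(0,255,0))):
    o=np.array([x,y,.010]); q=[o+a*.019*ex+b_*.073*ey for a,b_ in((-1,-1),(1,-1),(1,1),(-1,1))]
    cv2.polylines(b,[np.int32(proj('wrist',q,c)*1.5625)],True,col,1)
    o2=o-ey*.104+[0,0,.021]; q=[o2+a*.026*ex+b_*.023*ey for a,b_ in((-1,-1),(1,-1),(1,1),(-1,1))]
    cv2.polylines(b,[np.int32(proj('wrist',q,c)*1.5625)],True,col,1)
cv2.imwrite('pics/w2.png',b)
E
python3 plan.py .587 .1237 .11 85.75 -1
```

```text
[ 0.58739738 -0.02103425  0.12017581]
t 18.07 at [ 0.5871 -0.0212  0.1198] T 85.53 F [0.7 0.7 0.2] w 0.025 g 29.7
[[0.181, -0.014, 0.012], [0.361, -0.028, 0.024], [0.542, -0.043, 0.037], [0.722, -0.057, 0.049], [0.903, -0.071, 0.061]] [[0.0, 0.0, -0.0], [0.0, 0.0, -0.0], [0.0, 0.0, -0.001], [0.0, 0.0, -0.001], [0.0, 0.0, -0.001]] -1.0
[[0.18, -0.014, 0.012], [0.361, -0.028, 0.024], [0.541, -0.042, 0.037], [0.722, -0.056, 0.049], [0.902, -0.07, 0.061]] [[0.0, 0.0, -0.0], [0.0, 0.0, -0.0], [0.0, 0.0, -0.001], [0.0, 0.0, -0.001], [0.0, 0.0, -0.001]] -1.0
-- reach [0.587  0.1237 0.11  ] 85.8
```

View pics/w2.png

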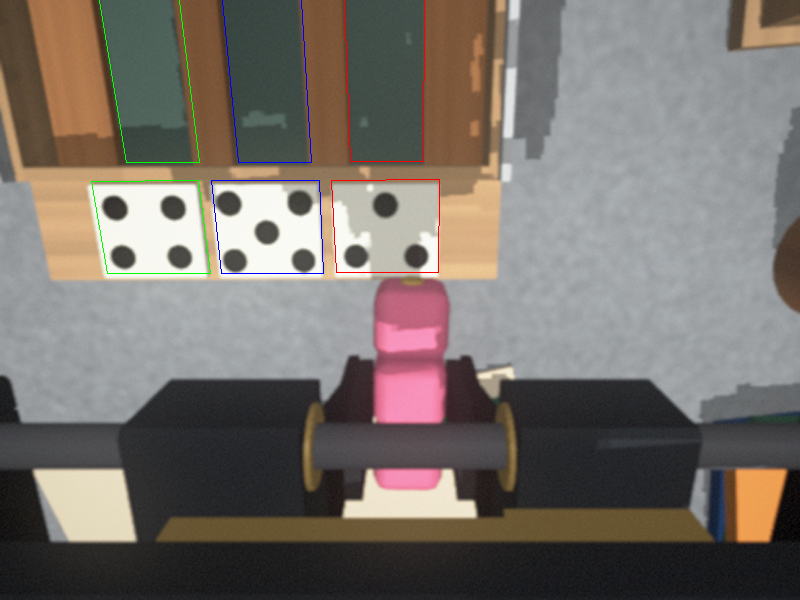

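The wrist view shows the projected pockets and cards lying on the real ones to within about 2 mm. The pink bar is held straight at (410,370), and the three-dot card is at (385,228). Going on to slot3.

>>> move_arm:
  translation:
    - [0.18,-0.01,0.01]
    - [0.36,-0.03,0.02]
    - [0.54,-0.04,0.04]
    - [0.72,-0.06,0.05]
    - [0.9,-0.07,0.06]
  turn:
    - [0,0,0]
    - [0,0,0]
    - [0,0,-0.001]
    - [0,0,-0.001]
    - [0,0,-0.001]
  hand: [-1,-1,-1,-1,-1]

```text
clock: 18.7
tcp_pos: [0.5862, 0.0527, 0.1144]
orientation: [[0.074, 0.997, -0.0], [0.997, -0.074, 0.0], [0.0, -0.0, -1.0]]
contact_force: [-0.1, 0.3, 0.0]
gripper_width: 0.0245
grip_force: 29.7
```

>>> move_arm:
  translation:
    - [0.18,-0.01,0.1]
    - [0.36,-0.03,0.2]
    - [0.6,-0.04,0.25]
    - [0.89,-0.07,0.3]
    - [0.89,-0.07,0.3]
  turn:
    - [0,0,0]
    - [0,0,0]
    - [0,0,-0.001]
    - [0,0,-0.001]
    - [0,0,-0.001]
  hand: [-1,-1,-1,-1,-1]

```text
clock: 19.32
tcp_pos: [0.5856, 0.1263, 0.0899]
orientation: [[0.068, 0.998, -0.001], [0.998, -0.068, 0.001], [0.001, -0.001, -1.0]]
contact_force: [0.9, -0.4, -1.0]
gripper_width: 0.0244
grip_force: 29.7
```

```bash
python3 plan.py .587 .1230 .024 85.75 -1
```

```text
t 19.32 at [0.5856 0.1263 0.0899] T 86.09 F [ 0.9 -0.4 -1. ] w 0.0244 g 29.7
[[-0.008, 0.004, 0.165], [-0.016, 0.008, 0.33], [-0.024, 0.012, 0.494], [-0.032, 0.016, 0.659], [-0.04, 0.02, 0.824]] [[0.0, 0.0, 0.001], [0.0, 0.0, 0.001], [0.0, 0.0, 0.002], [0.0, 0.0, 0.002], [0.0, 0.0, 0.003]] -1.0
-- reach [0.587 0.123 0.024] 85.7
```

>>> move_arm:
  translation:
    - [0,0,0.2]
    - [-0.02,0.01,0.4]
    - [-0.02,0.01,0.6]
    - [-0.02,0.01,0.76]
    - [-0.02,0.01,0.82]
  turn:
    - [0,0,0]
    - [0,0,0]
    - [0,0,0.002]
    - [0,0,0.002]
    - [0,0,0.002]
  hand: [-1,-1,-1,-1,-1]

```text
clock: 19.95
tcp_pos: [0.586, 0.1207, 0.024]
orientation: [[0.077, 0.997, -0.003], [0.997, -0.077, -0.0], [-0.001, -0.003, -1.0]]
contact_force: [-8.2, -1.7, 27.2]
gripper_width: 0.0246
grip_force: 29.8
```

>>> move_arm:
  translation:
    - [0,0,-0.01]
    - [0,0,-0.015]
    - [0,0,-0.015]
    - [0,0,-0.015]
    - [0,0,-0.015]
  turn:
    - [0,0,0]
    - [0,0,0]
    - [0,0,0]
    - [0,0,0]
    - [0,0,0]
  hand: [-1,-1,-0.05,-0.05,-0.05]

```text
clock: 20.58
tcp_pos: [0.5869, 0.1213, 0.0262]
orientation: [[0.077, 0.997, 0.0], [0.997, -0.077, 0.0], [0.0, 0.0, -1.0]]
contact_force: [0.3, -0.1, 0.0]
gripper_width: 0.0398
grip_force: 0.0
```

>>> move_arm:
  translation:
    - [0,0,-0.05]
    - [0,0,-0.25]
    - [0,0,-0.5]
    - [0,0,-0.75]
    - [0,0,-1]
  turn:
    - [0,0,0]
    - [0,0,0]
    - [0,0,0]
    - [0,0,0]
    - [0,0,0]
  hand: [-0.05,-0.05,-0.05,-0.05,0.3]

```text
clock: 21.2
tcp_pos: [0.5872, 0.1213, 0.1082]
orientation: [[0.077, 0.997, 0.001], [0.997, -0.077, 0.001], [0.001, 0.001, -1.0]]
contact_force: [-0.3, -0.8, 0.9]
gripper_width: 0.046
grip_force: 0.0
```

```bash
python3 plan.py .5715 -.234 .1 0.5 .3
```

```text
t 21.2 at [0.5872 0.1213 0.1082] T 85.59 F [-0.3 -0.8  0.9] w 0.046 g 0.0
[[-0.178, 0.006, 0.004], [-0.356, 0.012, 0.008], [-0.533, 0.017, 0.012], [-0.711, 0.023, 0.016], [-0.889, 0.029, 0.02]] [[0.0, 0.0, 0.03], [0.0, 0.0, 0.06], [0.0, 0.0, 0.089], [0.0, 0.0, 0.119], [0.0, 0.0, 0.149]] 0.3
[[-0.168, 0.058, 0.004], [-0.336, 0.116, 0.008], [-0.505, 0.173, 0.013], [-0.673, 0.231, 0.017], [-0.841, 0.289, 0.021]] [[0.0, 0.0, 0.03], [0.0, 0.0, 0.059], [0.0, 0.0, 0.089], [0.0, 0.0, 0.118], [0.0, 0.0, 0.148]] 0.3
[[-0.144, 0.104, 0.004], [-0.288, 0.208, 0.008], [-0.432, 0.313, 0.012], [-0.576, 0.417, 0.016], [-0.72, 0.521, 0.02]] [[0.0, 0.0, 0.03], [0.0, 0.0, 0.06], [0.0, 0.0, 0.089], [0.0, 0.0, 0.119], [0.0, 0.0, 0.149]] 0.3
[[-0.107, 0.142, 0.004], [-0.214, 0.284, 0.008], [-0.321, 0.426, 0.013], [-0.428, 0.568, 0.017], [-0.535, 0.71, 0.021]] [[0.0, 0.0, 0.03], [0.0, 0.0, 0.059], [0.0, 0.0, 0.089], [0.0, 0.0, 0.118], [0.0, 0.0, 0.148]] 0.3
[[-0.061, 0.167, 0.004], [-0.122, 0.334, 0.008], [-0.182, 0.501, 0.012], [-0.243, 0.668, 0.016], [-0.304, 0.835, 0.02]] [[0.0, 0.0, 0.03], [0.0, 0.0, 0.06], [0.0, 0.0, 0.089], [0.0, 0.0, 0.119], [0.0, 0.0, 0.149]] 0.3
-- reach [ 0.5715 -0.234   0.1   ] 0.4
```

>>> move_arm:
  translation:
    - [-0.18,0.01,0]
    - [-0.36,0.01,0]
    - [-0.53,0.02,0]
    - [-0.71,0.02,0.01]
    - [-0.89,0.03,0.02]
  turn:
    - [0,0,0.03]
    - [0,0,0.06]
    - [0,0,0.09]
    - [0,0,0.12]
    - [0,0,0.15]
  hand: [0.3,0.3,0.3,0.3,0.3]

```text
clock: 21.82
tcp_pos: [0.5834, 0.0487, 0.1041]
orientation: [[0.372, 0.928, -0.001], [0.928, -0.372, -0.0], [-0.001, -0.001, -1.0]]
contact_force: [-0.0, -1.0, -0.2]
gripper_width: 0.0564
grip_force: 0.0
```

>>> move_arm:
  translation:
    - [-0.17,0.06,0]
    - [-0.34,0.12,0.01]
    - [-0.5,0.17,0.01]
    - [-0.67,0.23,0.02]
    - [-0.84,0.29,0.02]
  turn:
    - [0,0,0.03]
    - [0,0,0.06]
    - [0,0,0.09]
    - [0,0,0.12]
    - [0,0,0.15]
  hand: [0.3,0.3,0.3,0.3,0.3]

```text
clock: 22.45
tcp_pos: [0.5805, -0.0219, 0.1029]
orientation: [[0.629, 0.777, -0.0], [0.777, -0.629, 0.0], [0.0, -0.0, -1.0]]
contact_force: [-0.5, 0.4, -0.2]
gripper_width: 0.0568
grip_force: 0.0
```

>>> move_arm:
  translation:
    - [-0.14,0.1,0]
    - [-0.29,0.21,0.01]
    - [-0.43,0.31,0.01]
    - [-0.58,0.42,0.02]
    - [-0.72,0.52,0.02]
  turn:
    - [0,0,0.03]
    - [0,0,0.06]
    - [0,0,0.09]
    - [0,0,0.12]
    - [0,0,0.15]
  hand: [0.3,0.3,0.3,0.3,0.3]

```text
clock: 23.08
tcp_pos: [0.5768, -0.093, 0.1013]
orientation: [[0.831, 0.556, -0.0], [0.556, -0.831, 0.0], [-0.0, -0.0, -1.0]]
contact_force: [-0.6, -0.4, -0.3]
gripper_width: 0.0566
grip_force: 0.0
```

>>> move_arm:
  translation:
    - [-0.11,0.14,0]
    - [-0.21,0.28,0.01]
    - [-0.32,0.43,0.01]
    - [-0.43,0.57,0.02]
    - [-0.53,0.71,0.02]
  turn:
    - [0,0,0.03]
    - [0,0,0.06]
    - [0,0,0.09]
    - [0,0,0.12]
    - [0,0,0.15]
  hand: [0.3,0.3,0.3,0.3,0.3]

```text
clock: 23.7
tcp_pos: [0.5734, -0.1637, 0.0996]
orientation: [[0.958, 0.286, -0.0], [0.286, -0.958, 0.0], [-0.0, -0.0, -1.0]]
contact_force: [0.3, -0.3, 0.5]
gripper_width: 0.0567
grip_force: 0.0
```

```bash
python3 look.py top t4; python3 plan.py .5715 -.234 .09 0.3 .3 .5715 -.234 .017 .3 .3;python3 - <<'E'
import cv2
a=cv2.imread('pics/t4.png')[150:400,100:450]; cv2.imwrite('pics/t4c.png',cv2.resize(a,None,fx=2,fy=2))
E
```

```text
t 23.75 at [ 0.5731 -0.1662  0.0999] T 16.39 F [ 0.  -1.2  0.9] w 0.0565 g 0.0
[[-0.052, 0.162, 0.025], [-0.104, 0.323, 0.05], [-0.155, 0.485, 0.074], [-0.207, 0.646, 0.099], [-0.259, 0.808, 0.124]] [[0.0, 0.0, 0.028], [0.0, 0.0, 0.056], [0.0, 0.0, 0.084], [0.0, 0.0, 0.112], [0.0, 0.0, 0.14]] 0.3
-- reach [ 0.5715 -0.234   0.09  ] 0.3
[[0.0, -0.0, 0.182], [0.0, -0.0, 0.365], [0.0, -0.0, 0.547], [0.0, -0.0, 0.73], [0.0, -0.0, 0.912]] [[0.0, 0.0, 0.0], [0.0, 0.0, 0.0], [0.0, 0.0, 0.0], [0.0, 0.0, 0.0], [0.0, 0.0, 0.0]] 0.3
-- reach [ 0.5715 -0.234   0.017 ] 0.3
```

View pics/t4c.png

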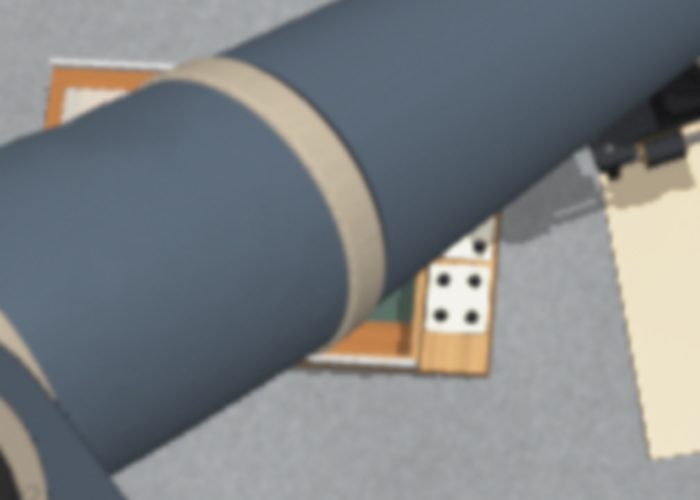

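The arm hides the pockets in this view. I'll check the pink bar with the wrist camera on the way back.

>>> move_arm:
  translation:
    - [-0.05,0.16,0.02]
    - [-0.1,0.32,0.05]
    - [-0.16,0.5,0.08]
    - [-0.26,0.81,0.12]
    - [-0.26,0.81,0.12]
  turn:
    - [0,0,0.03]
    - [0,0,0.06]
    - [0,0,0.09]
    - [0,0,0.14]
    - [0,0,0.14]
  hand: [0.3,0.3,0.3,0.3,0.3]

```text
clock: 24.38
tcp_pos: [0.5715, -0.2338, 0.09]
orientation: [[1.0, 0.009, -0.001], [0.009, -1.0, -0.002], [-0.001, 0.002, -1.0]]
contact_force: [0.4, -0.5, 0.5]
gripper_width: 0.0567
grip_force: 0.0
```

>>> move_arm:
  translation:
    - [0,0,0.15]
    - [0,0,0.35]
    - [0,0,0.55]
    - [0,0,0.75]
    - [0,0,0.91]
  turn:
    - [0,0,0]
    - [0,0,0]
    - [0,0,0]
    - [0,0,0]
    - [0,0,0]
  hand: [0.3,0.3,0.3,0.3,0.3]

```text
clock: 25.0
tcp_pos: [0.5721, -0.2305, 0.0159]
orientation: [[1.0, 0.014, -0.001], [0.014, -1.0, 0.0], [-0.001, -0.0, -1.0]]
contact_force: [0.4, 0.6, -0.8]
gripper_width: 0.0567
grip_force: 0.0
```

>>> move_arm:
  translation:
    - [0,0,0]
    - [0,0,0]
    - [0,0,0]
    - [0,0,0]
    - [0,0,0]
  turn:
    - [0,0,0]
    - [0,0,0]
    - [0,0,0]
    - [0,0,0]
    - [0,0,0]
  hand: [-1,-1,-1,-1,-1]

```text
clock: 25.62
tcp_pos: [0.5728, -0.231, 0.0178]
orientation: [[1.0, 0.014, 0.001], [0.014, -1.0, -0.0], [0.001, 0.0, -1.0]]
contact_force: [-0.2, 0.4, 1.8]
gripper_width: 0.0247
grip_force: 30.0
```

```bash
python3 plan.py .5715 -.234 .1 .3 -1 .471 -.01 .13 85.75 -1 .4705 .1315 .09 85.75 -1
```

```text
t 25.62 at [ 0.5728 -0.231   0.0178] T 0.79 F [-0.2  0.4  1.8] w 0.0247 g 30.0
[[-0.002, 0.004, -0.103], [-0.003, 0.007, -0.206], [-0.005, 0.011, -0.308], [-0.006, 0.014, -0.411], [-0.008, 0.018, -0.514]] [[0.0, 0.0, 0.0], [0.0, 0.0, 0.001], [0.0, 0.0, 0.001], [0.0, 0.0, 0.002], [0.0, 0.0, 0.002]] -1.0
[[-0.002, 0.004, -0.103], [-0.003, 0.008, -0.205], [-0.005, 0.011, -0.308], [-0.006, 0.015, -0.41], [-0.008, 0.019, -0.513]] [[0.0, 0.0, 0.0], [0.0, 0.0, 0.001], [0.0, 0.0, 0.001], [0.0, 0.0, 0.002], [0.0, 0.0, 0.002]] -1.0
-- reach [ 0.5715 -0.234   0.1   ] 0.3
[[-0.083, -0.187, -0.025], [-0.165, -0.374, -0.05], [-0.248, -0.562, -0.075], [-0.33, -0.749, -0.1], [-0.413, -0.936, -0.125]] [[0.0, 0.0, -0.05], [0.0, 0.0, -0.099], [0.0, 0.0, -0.149], [0.0, 0.0, -0.198], [0.0, 0.0, -0.248]] -1.0
[[0.011, -0.136, -0.017], [0.022, -0.272, -0.033], [0.032, -0.408, -0.05], [0.043, -0.544, -0.066], [0.054, -0.68, -0.083]] [[0.0, 0.0, -0.033], [0.0, 0.0, -0.066], [0.0, 0.0, -0.1], [0.0, 0.0, -0.133], [0.0, 0.0, -0.166]] -1.0
[[0.055, -0.125, -0.017], [0.109, -0.25, -0.034], [0.164, -0.375, -0.05],
[... 173 characters left out ...]
7], [0.185, -0.201, -0.033], [0.277, -0.301, -0.05], [0.37, -0.402, -0.066], [0.462, -0.502, -0.083]] [[0.0, 0.0, -0.033], [0.0, 0.0, -0.066], [0.0, 0.0, -0.099], [0.0, 0.0, -0.132], [0.0, 0.0, -0.165]] -1.0
-- reach [ 0.471 -0.01   0.13 ] 85.7
[[0.176, -0.014, 0.05], [0.353, -0.028, 0.1], [0.529, -0.041, 0.15], [0.706, -0.055, 0.2], [0.882, -0.069, 0.25]] [[0.0, 0.0, -0.0], [0.0, 0.0, -0.0], [0.0, 0.0, -0.0], [0.0, 0.0, -0.0], [0.0, 0.0, -0.0]] -1.0
[[0.176, -0.014, 0.05], [0.352, -0.028, 0.1], [0.529, -0.042, 0.15], [0.705, -0.056, 0.2], [0.881, -0.07, 0.25]] [[0.0, 0.0, -0.0], [0.0, 0.0, -0.0], [0.0, 0.0, -0.0], [0.0, 0.0, -0.0], [0.0, 0.0, -0.0]] -1.0
-- reach [0.4705 0.1315 0.09  ] 85.7
```

>>> move_arm:
  translation:
    - [0,0,-0.15]
    - [0,0,-0.35]
    - [0,0,-0.55]
    - [0,0,-0.78]
    - [0,0,-1]
  turn:
    - [0,0,0]
    - [0,0,0]
    - [0,0,0]
    - [0,0,0]
    - [0,0,0]
  hand: [-1,-1,-1,-1,-1]

```text
clock: 26.25
tcp_pos: [0.5726, -0.2309, 0.0989]
orientation: [[1.0, 0.014, 0.001], [0.014, -1.0, -0.0], [0.001, 0.0, -1.0]]
contact_force: [-0.3, 0.0, -0.2]
gripper_width: 0.0248
grip_force: 30.0
```

>>> move_arm:
  translation:
    - [-0.08,-0.19,-0.03]
    - [-0.17,-0.37,-0.05]
    - [-0.25,-0.56,-0.08]
    - [-0.33,-0.75,-0.1]
    - [-0.42,-0.95,-0.13]
  turn:
    - [0,0,-0.05]
    - [0,0,-0.1]
    - [0,0,-0.15]
    - [0,0,-0.2]
    - [0,0,-0.25]
  hand: [-1,-1,-1,-1,-1]

```text
clock: 26.88
tcp_pos: [0.5376, -0.155, 0.1086]
orientation: [[0.869, 0.494, 0.001], [0.494, -0.869, 0.0], [0.0, 0.0, -1.0]]
contact_force: [0.0, -0.2, -0.7]
gripper_width: 0.0243
grip_force: 30.0
```

>>> move_arm:
  translation:
    - [0.01,-0.14,-0.02]
    - [0.02,-0.27,-0.03]
    - [0.03,-0.41,-0.05]
    - [0.04,-0.54,-0.07]
    - [0.05,-0.68,-0.08]
  turn:
    - [0,0,-0.03]
    - [0,0,-0.07]
    - [0,0,-0.1]
    - [0,0,-0.13]
    - [0,0,-0.166]
  hand: [-1,-1,-1,-1,-1]

```text
clock: 27.5
tcp_pos: [0.5144, -0.1055, 0.1144]
orientation: [[0.661, 0.751, 0.0], [0.751, -0.661, -0.0], [0.0, 0.0, -1.0]]
contact_force: [-0.2, -0.2, -0.9]
gripper_width: 0.0249
grip_force: 30.0
```

>>> move_arm:
  translation:
    - [0.05,-0.12,-0.02]
    - [0.11,-0.25,-0.03]
    - [0.16,-0.38,-0.05]
    - [0.22,-0.5,-0.07]
    - [0.27,-0.63,-0.08]
  turn:
    - [0,0,-0.03]
    - [0,0,-0.07]
    - [0,0,-0.1]
    - [0,0,-0.13]
    - [0,0,-0.166]
  hand: [-1,-1,-1,-1,-1]

```text
clock: 28.12
tcp_pos: [0.491, -0.0557, 0.1207]
orientation: [[0.379, 0.925, 0.0], [0.925, -0.379, -0.0], [0.0, 0.0, -1.0]]
contact_force: [0.0, 0.2, -0.8]
gripper_width: 0.0247
grip_force: 30.0
```

>>> move_arm:
  translation:
    - [0.09,-0.1,-0.02]
    - [0.18,-0.2,-0.03]
    - [0.28,-0.3,-0.05]
    - [0.37,-0.4,-0.07]
    - [0.46,-0.5,-0.08]
  turn:
    - [0,0,-0.03]
    - [0,0,-0.07]
    - [0,0,-0.1]
    - [0,0,-0.13]
    - [0,0,-0.166]
  hand: [-1,-1,-1,-1,-1]

```text
clock: 28.75
tcp_pos: [0.468, -0.0064, 0.1271]
orientation: [[0.056, 0.998, 0.0], [0.998, -0.056, 0.0], [0.0, 0.0, -1.0]]
contact_force: [1.2, 0.3, -0.3]
gripper_width: 0.0244
grip_force: 30.0
```

```bash
cat > wl.py <<'E'
import sys
from h import *
c=calibration('wrist'); im=grab_frame('wrist')
b=cv2.resize(cv2.cvtColor(im,cv2.COLOR_RGB2BGR),(800,600),interpolation=cv2.INTER_CUBIC)
ex=np.array([.9972,-.0741,0]);ey=np.array([.0741,.9972,0])
for (x,y),col in (((.529,.128),(255,0,0)),((.587,.1237),(0,0,255)),((.4712,.1323),(0,255,0))):
    q=[np.array([x,y,.010])+a*.019*ex+e*.073*ey for a,e in((-1,-1),(1,-1),(1,1),(-1,1))]
    cv2.polylines(b,[np.int32(proj('wrist',q,c)*1.5625)],True,col,1)
cv2.imwrite(f'pics/{sys.argv[1]}.png',b)
E
python3 wl.py w3; python3 plan.py .4705 .1315 .09 85.75 -1
```

```text
t 28.8 at [ 0.4673 -0.005   0.1269] T 86.95 F [-1.6  0.3 -0.6] w 0.0244 g 30.0
[[0.171, -0.005, 0.046], [0.341, -0.01, 0.092], [0.512, -0.016, 0.139], [0.682, -0.021, 0.185], [0.853, -0.026, 0.231]] [[0.0, 0.0, 0.001], [0.0, 0.0, 0.002], [0.0, 0.0, 0.003], [0.0, 0.0, 0.004], [0.0, 0.0, 0.005]] -1.0
[[0.17, -0.007, 0.046], [0.341, -0.014, 0.092], [0.511, -0.02, 0.139], [0.682, -0.027, 0.185], [0.852, -0.034, 0.231]] [[0.0, 0.0, 0.001], [0.0, 0.0, 0.002], [0.0, 0.0, 0.003], [0.0, 0.0, 0.004], [0.0, 0.0, 0.005]] -1.0
-- reach [0.4705 0.1315 0.09  ] 85.8
```

View pics/w3.png

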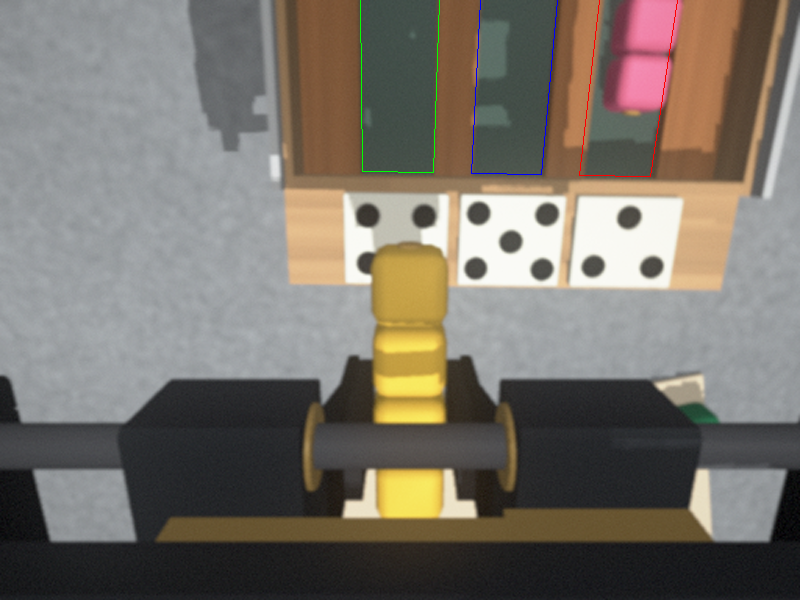

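The pink bar lies in the three-dot pocket near (640,60). The yellow bar is held straight at (410,380), with the four-dot card ahead of it at (395,235).

>>> move_arm:
  translation:
    - [0.17,-0.01,0.05]
    - [0.34,-0.01,0.09]
    - [0.51,-0.02,0.14]
    - [0.68,-0.02,0.18]
    - [0.85,-0.03,0.23]
  turn:
    - [0,0,0]
    - [0,0,0.002]
    - [0,0,0.003]
    - [0,0,0.004]
    - [0,0,0.005]
  hand: [-1,-1,-1,-1,-1]

```text
clock: 29.42
tcp_pos: [0.4701, 0.062, 0.1082]
orientation: [[0.071, 0.997, 0.0], [0.997, -0.071, -0.0], [-0.0, 0.0, -1.0]]
contact_force: [-0.2, 0.2, -0.3]
gripper_width: 0.0248
grip_force: 30.0
```

>>> move_arm:
  translation:
    - [0.17,-0.01,0.05]
    - [0.34,-0.01,0.09]
    - [0.55,-0.02,0.14]
    - [0.85,-0.03,0.23]
    - [0.85,-0.03,0.23]
  turn:
    - [0,0,0]
    - [0,0,0.002]
    - [0,0,0.003]
    - [0,0,0.004]
    - [0,0,0.005]
  hand: [-1,-1,-1,-1,-1]

```text
clock: 30.05
tcp_pos: [0.4721, 0.1312, 0.0895]
orientation: [[0.077, 0.997, -0.001], [0.997, -0.077, 0.0], [0.0, -0.001, -1.0]]
contact_force: [0.3, -0.3, -0.4]
gripper_width: 0.0245
grip_force: 30.0
```

```bash
python3 plan.py .4705 .1315 .0245 85.75 -1
```

```text
t 30.05 at [0.4721 0.1312 0.0895] T 85.57 F [ 0.3 -0.3 -0.4] w 0.0245 g 30.0
[[0.0, -0.004, 0.163], [0.001, -0.008, 0.325], [0.001, -0.012, 0.488], [0.002, -0.016, 0.65], [0.002, -0.02, 0.813]] [[0.0, 0.0, -0.0], [0.0, 0.0, -0.001], [0.0, 0.0, -0.001], [0.0, 0.0, -0.002], [0.0, 0.0, -0.002]] -1.0
-- reach [0.4705 0.1315 0.0245] 85.8
```

>>> move_arm:
  translation:
    - [0,0,0.2]
    - [0,-0.01,0.4]
    - [0,-0.01,0.6]
    - [0,-0.01,0.75]
    - [0,-0.01,0.81]
  turn:
    - [0,0,0]
    - [0,0,0]
    - [0,0,-0.001]
    - [0,0,-0.001]
    - [0,0,-0.001]
  hand: [-1,-1,-1,-1,-1]

```text
clock: 30.68
tcp_pos: [0.4712, 0.1286, 0.0243]
orientation: [[0.079, 0.997, -0.001], [0.997, -0.079, -0.001], [-0.001, -0.001, -1.0]]
contact_force: [0.4, 0.5, -0.5]
gripper_width: 0.0249
grip_force: 30.0
```

>>> move_arm:
  translation:
    - [0,0,0]
    - [0,0,0]
    - [0,0,0]
    - [0,0,0]
    - [0,0,0]
  turn:
    - [0,0,0]
    - [0,0,0]
    - [0,0,0]
    - [0,0,0]
    - [0,0,0]
  hand: [-1,-0.05,-0.05,-0.05,-0.05]

```text
clock: 31.3
tcp_pos: [0.4717, 0.1292, 0.0255]
orientation: [[0.079, 0.997, 0.0], [0.997, -0.079, 0.0], [0.0, 0.0, -1.0]]
contact_force: [-1.2, -0.3, 0.1]
gripper_width: 0.041
grip_force: 0.0
```

>>> move_arm:
  translation:
    - [0,0,-0.05]
    - [0,0,-0.25]
    - [0,0,-0.5]
    - [0,0,-0.75]
    - [0,0,-1]
  turn:
    - [0,0,0]
    - [0,0,0]
    - [0,0,0]
    - [0,0,0]
    - [0,0,0]
  hand: [-0.05,-0.05,-0.05,-0.05,0.3]

```text
clock: 31.92
tcp_pos: [0.4719, 0.129, 0.107]
orientation: [[0.079, 0.997, 0.001], [0.997, -0.079, 0.001], [0.001, 0.001, -1.0]]
contact_force: [0.6, -0.6, 0.6]
gripper_width: 0.0459
grip_force: 0.0
```

```bash
python3 plan.py .487 -.352 .09 5.3 .3 .487 -.352 .017 5.3 .3
```

```text
t 31.93 at [0.4719 0.129  0.107 ] T 85.46 F [ 0.6 -0.6  0.6] w 0.0459 g 0.0
[[-0.199, 0.022, 0.007], [-0.398, 0.044, 0.014], [-0.598, 0.067, 0.022], [-0.797, 0.089, 0.029], [-0.996, 0.111, 0.036]] [[0.0, 0.0, 0.023], [0.0, 0.0, 0.047], [0.0, 0.0, 0.07], [0.0, 0.0, 0.094], [0.0, 0.0, 0.117]] 0.3
[[-0.189, 0.068, 0.007], [-0.378, 0.136, 0.014], [-0.566, 0.203, 0.021], [-0.755, 0.271, 0.028], [-0.944, 0.339, 0.035]] [[0.0, 0.0, 0.023], [0.0, 0.0, 0.047], [0.0, 0.0, 0.07], [0.0, 0.0, 0.094], [0.0, 0.0, 0.117]] 0.3
[[-0.168, 0.11, 0.007], [-0.336, 0.219, 0.014], [-0.503, 0.329, 0.022], [-0.671, 0.438, 0.029], [-0.839, 0.548, 0.036]] [[0.0, 0.0, 0.023], [0.0, 0.0, 0.046], [0.0, 0.0, 0.07], [0.0, 0.0, 0.093], [0.0, 0.0, 0.116]] 0.3
[[-0.138, 0.145, 0.007], [-0.276, 0.291, 0.014], [-0.415, 0.436, 0.021], [-0.553, 0.582, 0.028], [-0.691, 0.727, 0.035]] [[0.0, 0.0, 0.023], [0.0, 0.0, 0.047], [0.0, 0.0, 0.07], [0.0, 0.0, 0.094], [0.0, 0.0, 0.117]] 0.3
[[-0.101, 0.173, 0.007], [-0.202, 0.347, 0.014], [-0.302, 0.52, 0.022], [-0.403, 0.694, 0.029], [-0.504, 0.867, 0.036]] [[0.0, 0.0, 0.023], [0.0, 0.0, 0.046], [0.0, 0.0, 0.07], [0.0, 0.0, 0.093], [0.0, 0.0, 0.116]] 0.3
[[-0.058, 0.192, 0.007], [-0.116, 0.384, 0.014], [-0.174, 0.576, 0.021], [-0.232, 0.768, 0.028], [-0.29, 0.96, 0.035]] [[0.0, 0.0, 0.023], [0.0, 0.0, 0.047], [0.0, 0.0, 0.07], [0.0, 0.0, 0.094], [0.0, 0.0, 0.117]] 0.3
-- reach [ 0.487 -0.352  0.09 ] 5.2
[[-0.0, -0.0, 0.183], [-0.0, -0.0, 0.365], [-0.0, -0.0, 0.548], [-0.0, -0.0, 0.73], [-0.0, -0.0, 0.913]] [[0.0, 0.0, -0.0], [0.0, 0.0, -0.0], [0.0, 0.0, -0.0], [0.0, 0.0, -0.0], [0.0, 0.0, -0.0]] 0.3
-- reach [ 0.487 -0.352  0.017] 5.2
```

>>> move_arm:
  translation:
    - [-0.2,0.02,0]
    - [-0.4,0.04,0]
    - [-0.6,0.07,0]
    - [-0.8,0.09,0]
    - [-1,0.11,0.01]
  turn:
    - [0,0,0.02]
    - [0,0,0.05]
    - [0,0,0.07]
    - [0,0,0.09]
    - [0,0,0.117]
  hand: [0.3,0.3,0.3,0.3,0.3]

```text
clock: 32.55
tcp_pos: [0.474, 0.0471, 0.1042]
orientation: [[0.312, 0.95, -0.001], [0.95, -0.312, -0.0], [-0.0, -0.0, -1.0]]
contact_force: [0.9, 0.6, 0.1]
gripper_width: 0.0564
grip_force: 0.0
```

>>> move_arm:
  translation:
    - [-0.19,0.07,0.01]
    - [-0.38,0.14,0.02]
    - [-0.56,0.2,0.03]
    - [-0.75,0.27,0.04]
    - [-0.94,0.34,0.05]
  turn:
    - [0,0,0.02]
    - [0,0,0.05]
    - [0,0,0.07]
    - [0,0,0.09]
    - [0,0,0.117]
  hand: [0.3,0.3,0.3,0.3,0.3]

```text
clock: 33.17
tcp_pos: [0.4769, -0.0323, 0.1005]
orientation: [[0.523, 0.852, 0.0], [0.852, -0.523, 0.0], [0.0, 0.0, -1.0]]
contact_force: [0.9, -0.6, 0.6]
gripper_width: 0.0565
grip_force: 0.0
```

>>> move_arm:
  translation:
    - [-0.17,0.11,0.01]
    - [-0.34,0.22,0.02]
    - [-0.5,0.33,0.03]
    - [-0.67,0.44,0.03]
    - [-0.84,0.55,0.04]
  turn:
    - [0,0,0.02]
    - [0,0,0.05]
    - [0,0,0.07]
    - [0,0,0.09]
    - [0,0,0.116]
  hand: [0.3,0.3,0.3,0.3,0.3]

```text
clock: 33.8
tcp_pos: [0.4795, -0.1127, 0.0973]
orientation: [[0.705, 0.709, 0.0], [0.709, -0.705, 0.0], [0.0, 0.0, -1.0]]
contact_force: [0.1, 0.3, -0.3]
gripper_width: 0.0563
grip_force: 0.0
```

>>> move_arm:
  translation:
    - [-0.14,0.15,0.01]
    - [-0.28,0.29,0.02]
    - [-0.42,0.44,0.02]
    - [-0.55,0.58,0.03]
    - [-0.69,0.73,0.04]
  turn:
    - [0,0,0.02]
    - [0,0,0.05]
    - [0,0,0.07]
    - [0,0,0.09]
    - [0,0,0.117]
  hand: [0.3,0.3,0.3,0.3,0.3]

```text
clock: 34.42
tcp_pos: [0.4823, -0.1929, 0.094]
orientation: [[0.85, 0.527, 0.0], [0.527, -0.85, 0.0], [0.0, -0.0, -1.0]]
contact_force: [-0.1, -0.1, 0.1]
gripper_width: 0.0567
grip_force: 0.0
```

>>> move_arm:
  translation:
    - [-0.1,0.17,0.01]
    - [-0.2,0.35,0.01]
    - [-0.3,0.52,0.02]
    - [-0.4,0.69,0.03]
    - [-0.5,0.87,0.03]
  turn:
    - [0,0,0.02]
    - [0,0,0.05]
    - [0,0,0.07]
    - [0,0,0.09]
    - [0,0,0.116]
  hand: [0.3,0.3,0.3,0.3,0.3]

```text
clock: 35.05
tcp_pos: [0.4851, -0.2731, 0.0916]
orientation: [[0.948, 0.317, -0.0], [0.317, -0.948, 0.0], [-0.0, -0.0, -1.0]]
contact_force: [0.3, 0.7, 0.1]
gripper_width: 0.0566
grip_force: 0.0
```

```bash
python3 plan.py .487 -.352 .09 5.3 .3 .487 -.352 .017 5.3 .3
```

```text
t 35.05 at [ 0.4851 -0.2731  0.0916] T 18.48 F [0.3 0.7 0.1] w 0.0566 g 0.0
[[-0.058, 0.189, 0.004], [-0.116, 0.377, 0.008], [-0.174, 0.566, 0.012], [-0.232, 0.754, 0.016], [-0.29, 0.943, 0.02]] [[0.0, 0.0, 0.023], [0.0, 0.0, 0.046], [0.0, 0.0, 0.069], [0.0, 0.0, 0.092], [0.0, 0.0, 0.115]] 0.3
-- reach [ 0.487 -0.352  0.09 ] 5.3
[[-0.0, 0.0, 0.182], [-0.0, 0.0, 0.365], [-0.0, 0.0, 0.547], [-0.0, 0.0, 0.73], [-0.0, 0.0, 0.912]] [[0.0, 0.0, 0.0], [0.0, 0.0, 0.0], [0.0, 0.0, 0.0], [0.0, 0.0, 0.0], [0.0, 0.0, 0.0]] 0.3
-- reach [ 0.487 -0.352  0.017] 5.3
```

>>> move_arm:
  translation:
    - [-0.06,0.19,0]
    - [-0.12,0.38,0.01]
    - [-0.19,0.6,0.01]
    - [-0.28,0.92,0.02]
    - [-0.28,0.92,0.02]
  turn:
    - [0,0,0.02]
    - [0,0,0.05]
    - [0,0,0.07]
    - [0,0,0.11]
    - [0,0,0.112]
  hand: [0.3,0.3,0.3,0.3,0.3]

```text
clock: 35.67
tcp_pos: [0.4868, -0.3518, 0.0903]
orientation: [[0.995, 0.098, -0.0], [0.098, -0.995, -0.002], [-0.0, 0.002, -1.0]]
contact_force: [0.3, 0.2, -0.7]
gripper_width: 0.0566
grip_force: 0.0
```

>>> move_arm:
  translation:
    - [0,0,0.15]
    - [0,0,0.35]
    - [0,0,0.55]
    - [0,0,0.75]
    - [0,0,0.91]
  turn:
    - [0,0,0]
    - [0,0,0]
    - [0,0,0]
    - [0,0,0]
    - [0,0,0]
  hand: [0.3,0.3,0.3,0.3,0.3]

```text
clock: 36.3
tcp_pos: [0.4872, -0.3486, 0.0159]
orientation: [[0.995, 0.102, -0.001], [0.102, -0.995, 0.001], [-0.001, -0.001, -1.0]]
contact_force: [-0.1, -0.1, -0.5]
gripper_width: 0.0563
grip_force: 0.0
```

>>> move_arm:
  translation:
    - [0,0,0]
    - [0,0,0]
    - [0,0,0]
    - [0,0,0]
    - [0,0,0]
  turn:
    - [0,0,0]
    - [0,0,0]
    - [0,0,0]
    - [0,0,0]
    - [0,0,0]
  hand: [-1,-1,-1,-1,-1]

```text
clock: 36.92
tcp_pos: [0.4879, -0.3495, 0.0179]
orientation: [[0.995, 0.102, 0.001], [0.102, -0.995, -0.001], [0.001, 0.001, -1.0]]
contact_force: [-1.0, 0.4, 2.8]
gripper_width: 0.0246
grip_force: 30.0
```

```bash
python3 plan.py .487 -.352 .097 5.3 -1 .520 -.02 .13 85.75 -1
```

```text
t 36.92 at [ 0.4879 -0.3495  0.0179] T 5.83 F [-1.   0.4  2.8] w 0.0246 g 30.0
[[-0.003, 0.006, -0.198], [-0.006, 0.012, -0.396], [-0.008, 0.018, -0.593], [-0.011, 0.024, -0.791], [-0.014, 0.03, -0.989]] [[0.0, 0.0, 0.001], [0.0, 0.0, 0.002], [0.0, 0.0, 0.003], [0.0, 0.0, 0.004], [0.0, 0.0, 0.005]] -1.0
-- reach [ 0.487 -0.352  0.097] 5.3
[[0.032, -0.164, -0.017], [0.063, -0.328, -0.033], [0.095, -0.491, -0.05], [0.126, -0.655, -0.066], [0.158, -0.819, -0.083]] [[0.0, 0.0, -0.028], [0.0, 0.0, -0.056], [0.0, 0.0, -0.084], [0.0, 0.0, -0.112], [0.0, 0.0, -0.14]] -1.0
[[0.101, -0.198, -0.022], [0.202, -0.396, -0.044], [0.303, -0.595, -0.066], [0.404, -0.793, -0.088], [0.505, -0.991, -0.11]] [[0.0, 0.0, -0.037], [0.0, 0.0, -0.075], [0.0, 0.0, -0.112], [0.0, 0.0, -0.15], [0.0, 0.0, -0.187]] -1.0
[[0.166, -0.148, -0.022], [0.332, -0.295, -0.044], [0.499, -0.443, -0.066], [0.665, -0.59, -0.088], [0.831, -0.738, -0.11]] [[0.0, 0.0, -0.038], [0.0, 0.0, -0.075], [0.0, 0.0, -0.113], [0.0, 0.0, -0.15], [0.0, 0.0, -0.188]] -1.0
[[0.104, -0.038, -0.011], [0.209, -0.076, -0.022], [0.313, -0.115, -0.033], [0.418, -0.153, -0.044], [0.522, -0.191, -0.055]] [[0.0, 0.0, -0.019], [0.0, 0.0, -0.038], [0.0, 0.0, -0.056], [0.0, 0.0, -0.075], [0.0, 0.0, -0.094]] -1.0
[[0.11, -0.018, -0.011], [0.22, -0.036, -0.022], [0.329, -0.053, -0.033], [0.439, -0.071, -0.044], [0.549, -0.089, -0.055]] [[0.0, 0.0, -0.019], [0.0, 0.0, -0.037], [0.0, 0.0, -0.056], [0.0, 0.0, -0.074], [0.0, 0.0, -0.093]] -1.0
-- reach [ 0.52 -0.02  0.13] 85.7
```

>>> move_arm:
  translation:
    - [0,0,-0.15]
    - [0,0,-0.35]
    - [0,0,-0.55]
    - [0,0,-0.78]
    - [0,0,-1]
  turn:
    - [0,0,0]
    - [0,0,0]
    - [0,0,0]
    - [0,0,0]
    - [0,0,0]
  hand: [-1,-1,-1,-1,-1]

```text
clock: 37.55
tcp_pos: [0.4876, -0.3491, 0.0989]
orientation: [[0.995, 0.102, 0.001], [0.102, -0.995, -0.0], [0.001, 0.0, -1.0]]
contact_force: [-0.3, -0.2, -0.6]
gripper_width: 0.0244
grip_force: 30.0
```

>>> move_arm:
  translation:
    - [0.03,-0.16,-0.02]
    - [0.06,-0.33,-0.03]
    - [0.09,-0.49,-0.05]
    - [0.13,-0.66,-0.07]
    - [0.16,-0.82,-0.08]
  turn:
    - [0,0,-0.03]
    - [0,0,-0.06]
    - [0,0,-0.08]
    - [0,0,-0.11]
    - [0,0,-0.14]
  hand: [-1,-1,-1,-1,-1]

```text
clock: 38.17
tcp_pos: [0.4937, -0.2812, 0.1036]
orientation: [[0.926, 0.377, -0.0], [0.377, -0.926, 0.0], [-0.0, -0.0, -1.0]]
contact_force: [-0.4, -0.3, -0.9]
gripper_width: 0.0246
grip_force: 30.0
```

>>> move_arm:
  translation:
    - [0.1,-0.2,-0.02]
    - [0.2,-0.4,-0.04]
    - [0.3,-0.6,-0.07]
    - [0.4,-0.8,-0.09]
    - [0.5,-0.99,-0.11]
  turn:
    - [0,0,-0.04]
    - [0,0,-0.08]
    - [0,0,-0.11]
    - [0,0,-0.15]
    - [0,0,-0.187]
  hand: [-1,-1,-1,-1,-1]

```text
clock: 38.8
tcp_pos: [0.5013, -0.1928, 0.1127]
orientation: [[0.724, 0.69, 0.0], [0.69, -0.724, 0.0], [0.0, -0.0, -1.0]]
contact_force: [0.5, 0.8, 0.5]
gripper_width: 0.0249
grip_force: 30.0
```

>>> move_arm:
  translation:
    - [0.17,-0.15,-0.02]
    - [0.33,-0.3,-0.04]
    - [0.5,-0.44,-0.07]
    - [0.67,-0.59,-0.09]
    - [0.83,-0.74,-0.11]
  turn:
    - [0,0,-0.04]
    - [0,0,-0.08]
    - [0,0,-0.11]
    - [0,0,-0.15]
    - [0,0,-0.188]
  hand: [-1,-1,-1,-1,-1]

```text
clock: 39.42
tcp_pos: [0.509, -0.1042, 0.1214]
orientation: [[0.42, 0.907, 0.0], [0.907, -0.42, 0.0], [0.0, 0.0, -1.0]]
contact_force: [-0.1, -0.5, -0.1]
gripper_width: 0.0247
grip_force: 30.0
```

```bash
python3 plan.py .519 -.02 .13 85.75 -1 .5285 .127 .09 85.75 -1
```

```text
t 39.42 at [ 0.509  -0.1042  0.1214] T 65.15 F [-0.1 -0.5 -0.1] w 0.0247 g 30.0
[[0.2, -0.066, -0.021], [0.4, -0.132, -0.043], [0.6, -0.197, -0.064], [0.8, -0.263, -0.086], [1.0, -0.329, -0.107]] [[0.0, 0.0, -0.036], [0.0, 0.0, -0.072], [0.0, 0.0, -0.108], [0.0, 0.0, -0.144], [0.0, 0.0, -0.18]] -1.0
-- reach [ 0.5187 -0.0206  0.13  ] 85.8
[[0.185, -0.001, 0.05], [0.37, -0.003, 0.1], [0.554, -0.004, 0.15], [0.739, -0.006, 0.2], [0.924, -0.007, 0.25]] [[0.0, 0.0, 0.0], [0.0, 0.0, 0.0], [0.0, 0.0, 0.0], [0.0, 0.0, 0.0], [0.0, 0.0, 0.0]] -1.0
[[0.185, -0.001, 0.05], [0.37, -0.003, 0.1], [0.554, -0.004, 0.15], [0.739, -0.006, 0.2], [0.924, -0.007, 0.25]] [[0.0, 0.0, 0.0], [0.0, 0.0, 0.0], [0.0, 0.0, 0.0], [0.0, 0.0, 0.0], [0.0, 0.0, 0.0]] -1.0
-- reach [0.5285 0.127  0.09  ] 85.8
```

>>> move_arm:
  translation:
    - [0.2,-0.07,-0.02]
    - [0.4,-0.13,-0.04]
    - [0.65,-0.2,-0.07]
    - [0.95,-0.31,-0.11]
    - [0.95,-0.31,-0.11]
  turn:
    - [0,0,-0.04]
    - [0,0,-0.08]
    - [0,0,-0.12]
    - [0,0,-0.176]
    - [0,0,-0.176]
  hand: [-1,-1,-1,-1,-1]

```text
clock: 40.05
tcp_pos: [0.5193, -0.0234, 0.1303]
orientation: [[0.081, 0.997, 0.001], [0.997, -0.081, 0.001], [0.001, 0.0, -1.0]]
contact_force: [0.2, -0.6, -0.2]
gripper_width: 0.0247
grip_force: 30.0
```

```bash
cat >> wl.py <<'E'
s=sensors.read_state(); R=np.array(s['orientation']);p=np.array(s['tcp_pos'])
# expected far end of a held bar of 125 mm centred on the TCP (top edge), drawn white
q=[p+R@np.array([.0625,a*.0125,dz]) for a,dz in((-1,-.011),(1,-.011),(1,.013),(-1,.013))]
cv2.polylines(b,[np.int32(proj('wrist',q,c)*1.5625)],True,(255,255,255),1)
cv2.imwrite(f'pics/{sys.argv[1]}.png',b)
E
python3 wl.py w4; python3 plan.py .5285 .127 .09 85.75 -1
```

```text
t 40.1 at [ 0.5189 -0.0251  0.1302] T 85.15 F [ 0.3  0.7 -0.7] w 0.0243 g 30.0
[[0.191, -0.004, 0.05], [0.381, -0.008, 0.1], [0.572, -0.013, 0.151], [0.762, -0.017, 0.201], [0.953, -0.021, 0.251]] [[0.0, 0.0, -0.001], [0.0, 0.0, -0.001], [0.0, 0.0, -0.002], [0.0, 0.0, -0.002], [0.0, 0.0, -0.003]] -1.0
[[0.19, -0.003, 0.05], [0.381, -0.006, 0.1], [0.571, -0.009, 0.151], [0.762, -0.012, 0.201], [0.952, -0.015, 0.251]] [[0.0, 0.0, -0.0], [0.0, 0.0, -0.001], [0.0, 0.0, -0.001], [0.0, 0.0, -0.002], [0.0, 0.0, -0.002]] -1.0
-- reach [0.5285 0.127  0.09  ] 85.7
```

View pics/w4.png

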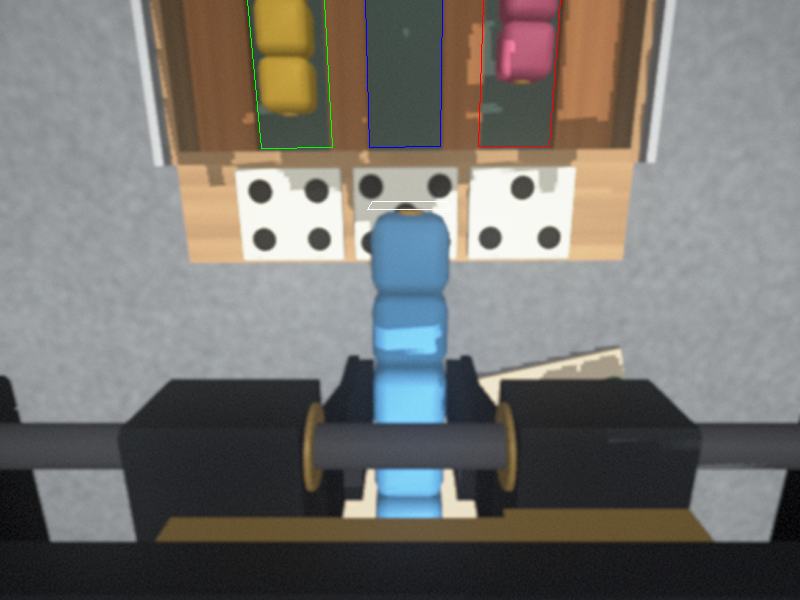

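The yellow and pink bars are in their pockets, near (285,60) and (527,40). The blue bar is centred on the tool to about 2 mm, its tip at (410,212) against the expected 205. The five-dot pocket ahead is empty.

>>> move_arm:
  translation:
    - [0.19,0,0.05]
    - [0.38,-0.01,0.1]
    - [0.57,-0.01,0.15]
    - [0.76,-0.02,0.2]
    - [0.96,-0.02,0.25]
  turn:
    - [0,0,0]
    - [0,0,-0.001]
    - [0,0,-0.002]
    - [0,0,-0.003]
    - [0,0,-0.005]
  hand: [-1,-1,-1,-1,-1]

```text
clock: 40.72
tcp_pos: [0.5238, 0.0517, 0.1098]
orientation: [[0.076, 0.997, -0.0], [0.997, -0.076, 0.0], [-0.0, -0.0, -1.0]]
contact_force: [0.1, 0.3, -0.5]
gripper_width: 0.0248
grip_force: 30.0
```

>>> move_arm:
  translation:
    - [0.19,0,0.05]
    - [0.38,-0.01,0.1]
    - [0.6,-0.01,0.15]
    - [0.96,-0.015,0.25]
    - [0.96,-0.015,0.25]
  turn:
    - [0,0,0]
    - [0,0,0]
    - [0,0,0]
    - [0,0,0]
    - [0,0,0]
  hand: [-1,-1,-1,-1,-1]

```text
clock: 41.35
tcp_pos: [0.528, 0.1305, 0.0894]
orientation: [[0.072, 0.997, -0.001], [0.997, -0.072, 0.001], [0.001, -0.001, -1.0]]
contact_force: [0.3, -0.2, -0.0]
gripper_width: 0.0246
grip_force: 30.0
```

```bash
python3 plan.py .529 .1285 .0245 85.75 -1
```

```text
t 41.35 at [0.528  0.1305 0.0894] T 85.86 F [ 0.3 -0.2 -0. ] w 0.0246 g 30.0
[[-0.005, 0.003, 0.162], [-0.01, 0.006, 0.324], [-0.014, 0.008, 0.487], [-0.019, 0.011, 0.649], [-0.024, 0.014, 0.811]] [[0.0, 0.0, 0.0], [0.0, 0.0, 0.0], [0.0, 0.0, 0.001], [0.0, 0.0, 0.001], [0.0, 0.0, 0.001]] -1.0
-- reach [0.529  0.1285 0.0245] 85.7
```

>>> move_arm:
  translation:
    - [0,0,0.2]
    - [0,0.01,0.4]
    - [0,0.01,0.6]
    - [0,0.01,0.75]
    - [0,0.01,0.81]
  turn:
    - [0,0,0]
    - [0,0,0]
    - [0,0,0]
    - [0,0,0]
    - [0,0,0]
  hand: [-1,-1,-1,-1,-1]

```text
clock: 41.98
tcp_pos: [0.5288, 0.1267, 0.0242]
orientation: [[0.077, 0.997, -0.001], [0.997, -0.077, -0.001], [-0.001, -0.001, -1.0]]
contact_force: [0.6, -0.1, -0.5]
gripper_width: 0.0248
grip_force: 30.0
```

>>> move_arm:
  translation:
    - [0,0,0]
    - [0,0,0]
    - [0,0,0]
    - [0,0,0]
    - [0,0,0]
  turn:
    - [0,0,0]
    - [0,0,0]
    - [0,0,0]
    - [0,0,0]
    - [0,0,0]
  hand: [-1,-0.05,-0.05,-0.05,-0.05]

```text
clock: 42.6
tcp_pos: [0.5294, 0.1272, 0.0255]
orientation: [[0.077, 0.997, 0.0], [0.997, -0.077, 0.0], [0.0, 0.0, -1.0]]
contact_force: [-0.9, 0.2, -0.2]
gripper_width: 0.0409
grip_force: 0.0
```

>>> move_arm:
  translation:
    - [0,0,-0.05]
    - [0,0,-0.25]
    - [0,0,-0.5]
    - [0,0,-0.75]
    - [0,0,-1]
  turn:
    - [0,0,0]
    - [0,0,0]
    - [0,0,0]
    - [0,0,0]
    - [0,0,0]
  hand: [-0.05,-0.05,-0.05,-0.05,0.3]

```text
clock: 43.22
tcp_pos: [0.5296, 0.1271, 0.1071]
orientation: [[0.077, 0.997, 0.001], [0.997, -0.077, 0.001], [0.001, 0.001, -1.0]]
contact_force: [0.3, -0.7, -0.4]
gripper_width: 0.0458
grip_force: 0.0
```

```bash
python3 plan.py .539 .278 .15 175.75 .3 .539 .278 .061 175.75 .3
```

```text
t 43.23 at [0.5296 0.1271 0.1071] T 85.58 F [ 0.3 -0.7 -0.4] w 0.0458 g 0.0
[[0.189, -0.003, -0.054], [0.378, -0.006, -0.107], [0.567, -0.008, -0.161], [0.756, -0.011, -0.214], [0.945, -0.014, -0.268]] [[0.0, 0.0, -0.079], [0.0, 0.0, -0.157], [0.0, 0.0, -0.236], [0.0, 0.0, -0.314], [0.0, 0.0, -0.393]] 0.3
[[0.135, 0.132, -0.054], [0.271, 0.263, -0.107], [0.406, 0.395, -0.161], [0.542, 0.526, -0.214], [0.677, 0.658, -0.268]] [[0.0, 0.0, -0.079], [0.0, 0.0, -0.158], [0.0, 0.0, -0.236], [0.0, 0.0, -0.315], [0.0, 0.0, -0.394]] 0.3
-- reach [0.539 0.278 0.15 ] 175.8
[[0.0, 0.0, 0.111], [0.0, 0.0, 0.222], [0.0, 0.0, 0.334], [0.0, 0.0, 0.445], [0.0, 0.0, 0.556]] [[0.0, 0.0, 0.0], [0.0, 0.0, 0.0], [0.0, 0.0, 0.0], [0.0, 0.0, 0.0], [0.0, 0.0, 0.0]] 0.3
[[0.0, 0.0, 0.111], [0.0, 0.0, 0.223], [0.0, 0.0, 0.334], [0.0, 0.0, 0.446], [0.0, 0.0, 0.557]] [[0.0, 0.0, 0.0], [0.0, 0.0, 0.0], [0.0, 0.0, 0.0], [0.0, 0.0, 0.0], [0.0, 0.0, 0.0]] 0.3
-- reach [0.539 0.278 0.061] 175.8
```

>>> move_arm:
  translation:
    - [0.19,0,-0.08]
    - [0.38,-0.01,-0.15]
    - [0.57,-0.01,-0.2]
    - [0.76,-0.01,-0.25]
    - [0.95,-0.01,-0.27]
  turn:
    - [0,0,-0.08]
    - [0,0,-0.16]
    - [0,0,-0.24]
    - [0,0,-0.31]
    - [0,0,-0.39]
  hand: [0.3,0.3,0.3,0.3,0.3]

```text
clock: 43.85
tcp_pos: [0.5348, 0.2034, 0.1285]
orientation: [[-0.65, 0.76, 0.002], [0.76, 0.65, 0.001], [-0.001, 0.002, -1.0]]
contact_force: [-0.0, -0.2, -0.1]
gripper_width: 0.057
grip_force: 0.0
```

>>> move_arm:
  translation:
    - [0.14,0.13,-0.03]
    - [0.27,0.26,-0.07]
    - [0.41,0.4,-0.1]
    - [0.54,0.53,-0.14]
    - [0.68,0.66,-0.14]
  turn:
    - [0,0,-0.08]
    - [0,0,-0.16]
    - [0,0,-0.24]
    - [0,0,-0.32]
    - [0,0,-0.395]
  hand: [0.3,0.3,0.3,0.3,0.3]

```text
clock: 44.48
tcp_pos: [0.54, 0.2789, 0.1397]
orientation: [[-0.997, 0.073, 0.002], [0.073, 0.997, 0.0], [-0.002, 0.0, -1.0]]
contact_force: [0.0, -0.1, 0.2]
gripper_width: 0.0564
grip_force: 0.0
```

```bash
python3 wl.py w5; python3 look.py scene s5; python3 plan.py .539 .278 .061 175.75 .3
```

```text
t 44.58 at [0.5395 0.2805 0.1393] T 175.66 F [ 0.7 -0.4  0.8] w 0.0562 g 0.0
[[0.001, -0.006, 0.196], [0.001, -0.013, 0.392], [0.002, -0.019, 0.587], [0.002, -0.026, 0.783], [0.003, -0.032, 0.979]] [[0.0, 0.0, -0.0], [0.0, 0.0, -0.0], [0.0, 0.0, -0.001], [0.0, 0.0, -0.001], [0.0, 0.0, -0.001]] 0.3
-- reach [0.539 0.278 0.061] 175.8
```

View pics/s5.png

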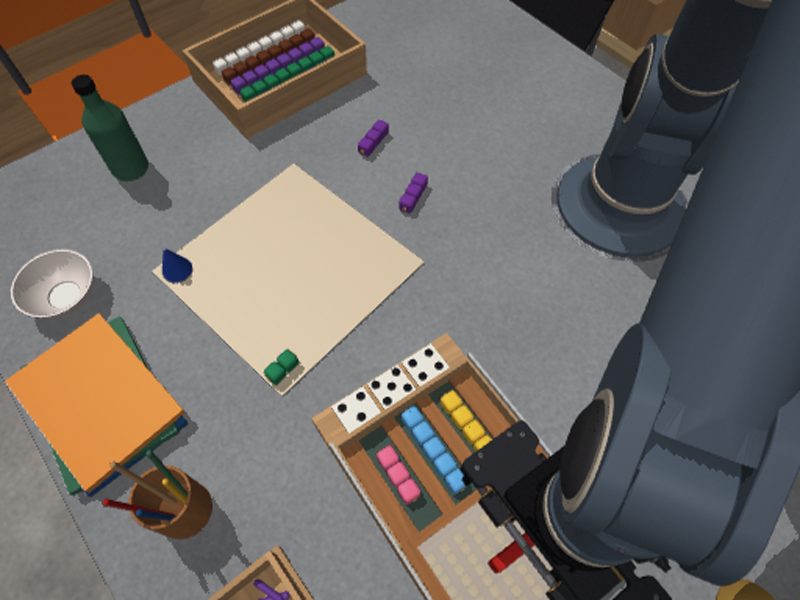

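All three bars lie flat in the right pockets: pink (398,473), blue (433,450), yellow (465,420). The green bar (281,366) and the cone have not moved. Now shutting the cover.

>>> move_arm:
  translation:
    - [0,-0.01,0.2]
    - [0,-0.01,0.4]
    - [0,-0.02,0.6]
    - [0,-0.03,0.8]
    - [0,-0.03,0.97]
  turn:
    - [0,0,0]
    - [0,0,0]
    - [0,0,0]
    - [0,0,0]
    - [0,0,0]
  hand: [0.3,0.3,0.3,0.3,0.3]

```text
clock: 45.2
tcp_pos: [0.539, 0.2758, 0.059]
orientation: [[-0.997, 0.078, -0.001], [0.078, 0.997, -0.001], [0.001, -0.001, -1.0]]
contact_force: [-0.2, -0.7, 0.0]
gripper_width: 0.0569
grip_force: 0.0
```

>>> move_arm:
  translation:
    - [0,0,0]
    - [0,0,0]
    - [0,0,0]
    - [0,0,0]
    - [0,0,0]
  turn:
    - [0,0,0]
    - [0,0,0]
    - [0,0,0]
    - [0,0,0]
    - [0,0,0]
  hand: [-1,-1,-1,-1,-1]

```text
clock: 45.82
tcp_pos: [0.5395, 0.2767, 0.061]
orientation: [[-0.997, 0.077, 0.001], [0.077, 0.997, 0.001], [-0.001, 0.001, -1.0]]
contact_force: [0.4, 0.4, 0.8]
gripper_width: 0.0159
grip_force: 30.0
```

>>> move_arm:
  translation:
    - [0,0,0]
    - [0,0,0]
    - [0,-0.1,0]
    - [0,-0.25,0]
    - [0,-0.4,0]
  turn:
    - [0,0,0]
    - [0,0,0]
    - [0,0,0]
    - [0,0,0]
    - [0,0,0]
  hand: [-1,-1,-1,-1,-1]

```text
clock: 46.45
tcp_pos: [0.537, 0.2434, 0.0609]
orientation: [[-0.997, 0.078, 0.001], [0.078, 0.997, 0.0], [-0.001, 0.0, -1.0]]
contact_force: [0.3, 2.3, 4.0]
gripper_width: 0.0157
grip_force: 30.0
```

```bash
python3 plan.py .528 .134 .061 175.75 -1
```

```text
t 46.45 at [0.537  0.2434 0.0609] T 175.53 F [0.3 2.3 4. ] w 0.0157 g 30.0
[[0.001, -0.137, -0.0], [0.001, -0.274, -0.0], [0.002, -0.412, -0.0], [0.002, -0.549, -0.0], [0.003, -0.686, -0.0]] [[0.0, 0.0, -0.0], [0.0, 0.0, -0.0], [0.0, 0.0, -0.001], [0.0, 0.0, -0.001], [0.0, 0.0, -0.001]] -1.0
[[0.001, -0.137, -0.0], [0.002, -0.275, -0.0], [0.002, -0.412, -0.001], [0.003, -0.55, -0.001], [0.004, -0.687, -0.001]] [[0.0, 0.0, -0.0], [0.0, 0.0, -0.0], [0.0, 0.0, -0.001], [0.0, 0.0, -0.001], [0.0, 0.0, -0.001]] -1.0
-- reach [0.528 0.134 0.061] 175.8
```

>>> move_arm:
  translation:
    - [0,-0.14,0]
    - [0,-0.28,0]
    - [0,-0.41,0]
    - [0,-0.55,0]
    - [0,-0.69,0]
  turn:
    - [0,0,0]
    - [0,0,0]
    - [0,0,0]
    - [0,0,0]
    - [0,0,0]
  hand: [-1,-1,-1,-1,-1]

```text
clock: 47.08
tcp_pos: [0.5329, 0.1885, 0.0609]
orientation: [[-0.997, 0.078, 0.001], [0.078, 0.997, 0.0], [-0.001, 0.001, -1.0]]
contact_force: [0.8, 1.9, 5.2]
gripper_width: 0.0159
grip_force: 30.0
```

>>> move_arm:
  translation:
    - [0,-0.14,0]
    - [0,-0.28,0]
    - [0,-0.41,0]
    - [0,-0.52,0]
    - [0,-0.6,0]
  turn:
    - [0,0,0]
    - [0,0,0]
    - [0,0,0]
    - [0,0,0]
    - [0,0,0]
  hand: [-1,-1,-1,-1,-1]

```text
clock: 47.7
tcp_pos: [0.5293, 0.1404, 0.0609]
orientation: [[-0.997, 0.078, 0.001], [0.078, 0.997, 0.0], [-0.001, 0.0, -1.0]]
contact_force: [0.9, 1.7, 4.7]
gripper_width: 0.0159
grip_force: 30.0
```

```bash
python3 plan.py .5278 .1284 .061 175.75 -1
```

```text
t 47.7 at [0.5293 0.1404 0.0609] T 175.5 F [0.9 1.7 4.7] w 0.0159 g 30.0
[[0.001, -0.03, -0.0], [0.003, -0.06, -0.0], [0.004, -0.091, -0.001], [0.006, -0.121, -0.001], [0.007, -0.151, -0.001]] [[0.0, 0.0, -0.0], [0.0, 0.0, -0.001], [0.0, 0.0, -0.001], [0.0, 0.0, -0.002], [0.0, 0.0, -0.002]] -1.0
-- reach [0.5278 0.1284 0.061 ] 175.7
```

>>> move_arm:
  translation:
    - [0,-0.03,0]
    - [0,-0.06,0]
    - [0,-0.1,0]
    - [0,-0.13,0]
    - [0,-0.15,0]
  turn:
    - [0,0,0]
    - [0,0,0]
    - [0,0,0]
    - [0,0,0]
    - [0,0,0]
  hand: [-1,-1,-1,-1,-1]

```text
clock: 48.32
tcp_pos: [0.5285, 0.1287, 0.0609]
orientation: [[-0.997, 0.078, 0.002], [0.078, 0.997, 0.0], [-0.002, 0.0, -1.0]]
contact_force: [1.3, 0.4, 5.0]
gripper_width: 0.0154
grip_force: 30.0
```

>>> move_arm:
  translation:
    - [0,-0.02,0]
    - [0,-0.04,0]
    - [0,-0.05,0]
    - [0,-0.06,0]
    - [0,-0.06,0]
  turn:
    - [0,0,0]
    - [0,0,0]
    - [0,0,0]
    - [0,0,0]
    - [0,0,0]
  hand: [-1,-1,-1,-1,-1]

```text
clock: 48.95
tcp_pos: [0.5284, 0.1282, 0.0609]
orientation: [[-0.997, 0.076, 0.003], [0.076, 0.997, 0.005], [-0.003, 0.005, -1.0]]
contact_force: [2.7, 9.9, 1.8]
gripper_width: 0.016
grip_force: 30.0
```

>>> move_arm:
  translation:
    - [0,0.03,0]
    - [0,0.04,0]
    - [0,0.04,0]
    - [0,0.04,0]
    - [0,0.04,0]
  turn:
    - [0,0,0]
    - [0,0,0]
    - [0,0,0]
    - [0,0,0]
    - [0,0,0]
  hand: [-1,-1,0.3,0.3,0.3]

```text
clock: 49.58
tcp_pos: [0.5267, 0.1268, 0.0598]
orientation: [[-0.997, 0.079, -0.002], [0.079, 0.997, -0.001], [0.002, -0.001, -1.0]]
contact_force: [0.3, -0.7, 0.2]
gripper_width: 0.038
grip_force: 0.0
```

>>> move_arm:
  translation:
    - [0,0,0]
    - [0,0,-0.15]
    - [0,0,-0.4]
    - [0,0,-0.7]
    - [0,0,-1]
  turn:
    - [0,0,0]
    - [0,0,0]
    - [0,0,0]
    - [0,0,0]
    - [0,0,0]
  hand: [0.3,0.3,0.3,0.3,0.3]

```text
clock: 50.2
tcp_pos: [0.5278, 0.1278, 0.1421]
orientation: [[-0.997, 0.078, 0.001], [0.078, 0.997, 0.0], [-0.001, 0.0, -1.0]]
contact_force: [1.2, 0.2, -0.0]
gripper_width: 0.0562
grip_force: 0.0
```

>>> move_arm:
  translation:
    - [0,0.2,-0.15]
    - [0,0.4,-0.3]
    - [0,0.6,-0.5]
    - [0,0.8,-0.75]
    - [0,1,-1]
  turn:
    - [0,0,0]
    - [0,0,0]
    - [0,0,0]
    - [0,0,0]
    - [0,0,0]
  hand: [0.3,0.3,0.3,0.3,0.3]

```text
clock: 50.82
tcp_pos: [0.5333, 0.2097, 0.2208]
orientation: [[-0.997, 0.076, -0.001], [0.076, 0.997, -0.0], [0.001, -0.0, -1.0]]
contact_force: [0.6, -0.2, 0.5]
gripper_width: 0.056
grip_force: 0.0
```

```bash
python3 look.py scene s6; python3 plan.py
```

```text
t 50.88 at [0.5347 0.2132 0.2237] T 175.82 F [0.4 2.8 1.8] w 0.0564 g 0.0
```

View pics/s6.png

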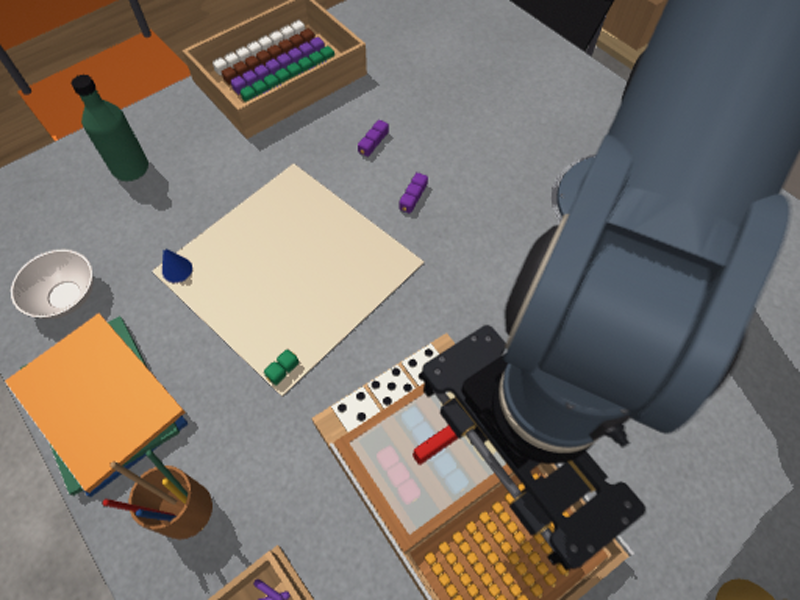

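The cover is shut against the ledge, with its handle at (440,440) and the bars showing beneath it. The green bar and cone are untouched, and the gripper is clear.

```bash
python3 -c "
from station import order; print(order.close_job())"
```

```text
the job is handed in; nothing more can be done
None
```

The job is handed in at about 51 s: cover opened to its stop, the three, four and five bars laid in order in their matching pockets, and the cover slid shut to its stop; the judged result was not shown.

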